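Weight and lock the bindery's dead-weight press

TASK

Set weights on the sprung pressure plate of the green press, one after another, until its red pointer rests on the green target band. Then push the captive red lock screw in and turn it clockwise until it is fully home, and put every weight you did not need in the orange tray, leaving everything let go and the other things on the bench undisturbed.

Things in the scene. Friction and masses are not known exactly. Their poses are not given: they have to be found in the camera images.
- press: fixed green bench press, base 250 x 280 x 18 mm (base centre 50 mm to +y of the origin). Origin on the table under the middle of the pressure plate; yaw varies. At local (0, 145 mm) a 75 mm square pillar, 100 mm tall, carries the lock screw; a white gauge board 155 mm tall (12 mm thick, 70 mm wide) stands at local x = 131 mm
- plate (a joint): how far the sprung plate has sunk below its unloaded height, m (0 to 0.068). Spring 490 N/m, so one weight sinks it 10 to 14 mm; well damped, settles in about 0.5 s. The lock screw neither moves nor stiffens the plate: its load has to stay on it
- plate_floor (a point): middle of the plate's inner floor, the top face that weights stand on (115 mm above the table unloaded). The plate is an aluminium pan, inside 196 x 146 mm (local x, y; same axes as the press), rim 13 mm above the floor; it holds four weights, two by two, with their grips along x, at about (+-47, +-34) mm, standing flat
- pointer (a point): tip of the plate's red pointer, in front of the gauge board; it sinks with the plate
- band (a point): middle of the green target band on the gauge board, 16 mm tall and 40 mm wide, set at a different height each time (23 to 48 mm below the unloaded pointer). The pointer is on the band when it is no more than 8 mm above or below this point. Two to four weights are needed
- screw_in (a joint): how far the captive lock screw is pushed in, m: 0 = standing proud, 0.020 = pushed to its stop. Sprung outwards, about 4 N at 0 rising to 10 N at 0.020
- screw_turn (a joint): turn of the lock screw, rad, clockwise seen from above is positive, range 0 to 2.6 (its stop); it starts between 0 and 0.15. Past about 0.35 it is blocked until the screw has been pushed in by at least 12 mm; pushed in and turned past about 0.7 its thread has caught and it stays in when let go, drawing itself in to about 15 mm by the end. It takes about 0.1 N m. Fully home is 2.3 or more
- screw_grip (a point): on the axis of the lock screw's round red knob (44 mm across, ribbed, 34 mm high, vertical axis), 12 mm below the knob's top and 22 mm above the black flange (60 mm across, 6 mm thick) under it. It turns and sinks with the screw: its x axis runs along the white line on the knob's top, which at turn 0 points along the press's x
- weight1: press weight: dark iron slab 80 x 56 x 18 mm (x, y, z) with an upright brass grip on top, 60 mm along x, 16 mm thick, from 18 to 52 mm above the underside. About 0.6 kg (0.51 to 0.69). Origin: middle of the underside. May be absent
- weight2: press weight: dark iron slab 80 x 56 x 18 mm (x, y, z) with an upright brass grip on top, 60 mm along x, 16 mm thick, from 18 to 52 mm above the underside. About 0.6 kg (0.51 to 0.69). Origin: middle of the underside. May be absent
- weight3: press weight: dark iron slab 80 x 56 x 18 mm (x, y, z) with an upright brass grip on top, 60 mm along x, 16 mm thick, from 18 to 52 mm above the underside. About 0.6 kg (0.51 to 0.69). Origin: middle of the underside. May be absent
- weight4: press weight: dark iron slab 80 x 56 x 18 mm (x, y, z) with an upright brass grip on top, 60 mm along x, 16 mm thick, from 18 to 52 mm above the underside. About 0.6 kg (0.51 to 0.69). Origin: middle of the underside. May be absent
- weight5: press weight: dark iron slab 80 x 56 x 18 mm (x, y, z) with an upright brass grip on top, 60 mm along x, 16 mm thick, from 18 to 52 mm above the underside. About 0.6 kg (0.51 to 0.69). Origin: middle of the underside. May be absent
- weight6: press weight: dark iron slab 80 x 56 x 18 mm (x, y, z) with an upright brass grip on top, 60 mm along x, 16 mm thick, from 18 to 52 mm above the underside. About 0.6 kg (0.51 to 0.69). Origin: middle of the underside. May be absent
- tray: fixed orange tray for the unused weights, 215 x 165 mm outside (x, y), 18 mm high, walls 5 mm. Origin under its middle; yaw varies
- tray_floor (a point): middle of the tray's inner floor, 5 mm above the table; inside 205 x 155 mm; holds four weights two by two with their grips along x, at about (+-48, +-36) mm
- jar: white jar with blue cap, 64 mm across, 100 mm tall; leave alone. Origin: underside
- tape: blue reel, 90 mm across, 40 mm tall; leave alone
- boards_small: stack of blue and black boards 110 x 80 x 42 mm; leave alone
- brush: glue brush 190 mm long, lying; leave alone
- bone_folder: white flat bone folder 150 x 22 x 8 mm; leave alone
Mind the look-alikes: they are no part of the job. Leave any turquoise look-alike of the weight1 alone.

How it is judged (in metres and radians):
On the way, in this order (a step that is already met when the one before it is completed fails the run):
1. the plate, loaded with weights and with nothing touched by the fingers, rests with its pointer on the band (z of pointer in the frame of band between -0.009 and 0.009 m and contact force between the fingers and anything else below 0.3 N and velocity of joint plate between -0.01 and 0.01 m/s), for 0.4 s.
2. the lock screw is pushed in and its thread has caught (value of joint screw_in above 0.0105 m and value of joint screw_turn above 0.7 rad), for 0.1 s.
3. the lock screw is fully home (value of joint screw_in above 0.013 m and value of joint screw_turn above 2.2 rad), for 0.2 s.
At the end, for the whole second after the job is handed in: the pointer rests within 9 mm of the middle of the green band, the lock screw is turned past 2.2 rad and stays drawn in by more than 13 mm, every weight present stands flat and at rest either on the plate or in the orange tray (all of step 3 and z of pointer in the frame of band between -0.009 and 0.009 m and ((x of weight1 in the frame of plate_floor between -0.085 and 0.085 m and y of weight1 in the frame of plate_floor between -0.07 and 0.07 m and z of weight1 in the frame of plate_floor between -0.006 and 0.065 m and angle between weight1's own z axis and vertical below 0.25 rad) or (x of weight1 in the frame of tray_floor between -0.09 and 0.09 m and y of weight1 in the frame of tray_floor between -0.075 and 0.075 m and z of weight1 in the frame of tray_floor between -0.006 and 0.06 m and angle between weight1's own z axis and vertical below 0.25 rad)) and ((x of weight2 in the frame of plate_floor between -0.085 and 0.085 m and y of weight2 in the frame of plate_floor between -0.07 and 0.07 m and z of weight2 in the frame of plate_floor between -0.006 and 0.065 m and angle between weight2's own z axis and vertical below 0.25 rad) or (x of weight2 in the frame of tray_floor between -0.09 and 0.09 m and y of weight2 in the frame of tray_floor between -0.075 and 0.075 m and z of weight2 in the frame of tray_floor between -0.006 and 0.06 m and angle between weight2's own z axis and vertical below 0.25 rad)) and ((x of weight3 in the frame of plate_floor between -0.085 and 0.085 m and y of weight3 in the frame of plate_floor between -0.07 and 0.07 m and z of weight3 in the frame of plate_floor between -0.006 and 0.065 m and angle between weight3's own z axis and vertical below 0.25 rad) or (x of weight3 in the frame of tray_floor between -0.09 and 0.09 m and y of weight3 in the frame of tray_floor between -0.075 and 0.075 m and z of weight3 in the frame of tray_floor between -0.006 and 0.06 m and angle between weight3's own z axis and vertical below 0.25 rad)) and ((x of weight4 in the frame of plate_floor between -0.085 and 0.085 m and y of weight4 in the frame of plate_floor between -0.07 and 0.07 m and z of weight4 in the frame of plate_floor between -0.006 and 0.065 m and angle between weight4's own z axis and vertical below 0.25 rad) or (x of weight4 in the frame of tray_floor between -0.09 and 0.09 m and y of weight4 in the frame of tray_floor between -0.075 and 0.075 m and z of weight4 in the frame of tray_floor between -0.006 and 0.06 m and angle between weight4's own z axis and vertical below 0.25 rad)) and ((x of weight5 in the frame of plate_floor between -0.085 and 0.085 m and y of weight5 in the frame of plate_floor between -0.07 and 0.07 m and z of weight5 in the frame of plate_floor between -0.006 and 0.065 m and angle between weight5's own z axis and vertical below 0.25 rad) or (x of weight5 in the frame of tray_floor between -0.09 and 0.09 m and y of weight5 in the frame of tray_floor between -0.075 and 0.075 m and z of weight5 in the frame of tray_floor between -0.006 and 0.06 m and angle between weight5's own z axis and vertical below 0.25 rad)) and ((x of weight6 in the frame of plate_floor between -0.085 and 0.085 m and y of weight6 in the frame of plate_floor between -0.07 and 0.07 m and z of weight6 in the frame of plate_floor between -0.006 and 0.065 m and angle between weight6's own z axis and vertical below 0.25 rad) or (x of weight6 in the frame of tray_floor between -0.09 and 0.09 m and y of weight6 in the frame of tray_floor between -0.075 and 0.075 m and z of weight6 in the frame of tray_floor between -0.006 and 0.06 m and angle between weight6's own z axis and vertical below 0.25 rad)) and linear speed of each of weight1, weight2, weight3, weight4, weight5, weight6 below 0.03 m/s); the robot touches nothing.
It fails at once if the jar is displaced by more than 60 mm (distance of jar from where it was at the start of the episode above 0.06 m).
It fails at once if the reel of tape is displaced by more than 60 mm (distance of tape from where it was at the start of the episode above 0.06 m).
It fails at once if the small board stack is displaced by more than 60 mm (distance of boards_small from where it was at the start of the episode above 0.06 m).
It fails at once if the brush is displaced by more than 60 mm (distance of brush from where it was at the start of the episode above 0.06 m).
It fails at once if the bone folder is displaced by more than 60 mm (distance of bone_folder from where it was at the start of the episode above 0.06 m).
Of weight1, weight2, weight3, weight4, weight5, weight6 only 5 to 6 are there at a start; the rules pass over those that are not, and their reading is None.
At some moment in a run one of weight1, weight2, weight3, weight4, weight5, weight6 may be knocked a few centimetres aside while the robot is not near it.
Once in a run the grip may slacken for a moment while it holds something.
It also fails if it takes over 208 s, if anything falls off the work surface, if the arm or the gripper's body presses on something with over 40 N, if the wrist force passes 120 N, or if a joint passes its speed limit or range.

ROBOT

A 6-joint arm with a two-finger parallel gripper is mounted at the origin on the work surface. World frame = base frame: x ahead of the robot, y to its left, z up, the work surface at z = 0. Lengths are in m, angles in degrees, forces in N, time in s.
With the tool pointing down it reaches from about 0.4 to 0.825 m from the base axis. Payload 7 kg.
Tool frame: the origin (TCP) lies at the very end of the fingers, on their centre line; the grasp point (between the pads) lies 19 mm behind it (r.grasp_offset is the z of the grasp point in the tool frame, in m); z points along the fingers, y is the direction in which the jaws open and shut (so a half turn about z gives the same grasp; the last joint's range is limited). The gripper opens to 88 mm and grips with 3 to 60 N. Pads are 19 mm wide; open, the fingers measure 130 mm over their backs; the gripper's body (78 mm by 193 mm) begins 47 mm behind the grasp point.
Start: joints at [90.877, 20.546, 0.682, 0, -70.136, -16.507], TCP at [0.182, 0.65, 0.227] pointing down, gripper open.
Joint ranges: [-176.03, 176.03], [-82.01, 121.73], [-58.28, 71.71], [-173.87, 95.51], [-174.79, -0.11], [-173.66, 173.66]. Speed limits (degrees/s): [136.94, 136.94, 172.46, 180, 180, 180].

INTERFACE

Orientations are given as [roll, pitch, yaw] about the fixed x, y, z axes, in that order (R = Rz(yaw) Ry(pitch) Rx(roll)).
In Python, from plant import r, capture, calibration, order gives the robot as it stands.
- The arm moves only by the tool servo_tool, never from a script. Its arguments are lists of equal length, an entry for each row: "grip": the closure, from -1 (fully open) to 1 (shut), so that 0 is half open; "translation": the shift along the tool's x, y, z in m, a list of three; "turn": the turn about the tool's z in rad. A call has 1 to 10 rows; each row is the pose to reach, as a shift and turn from the pose commanded when the call began, along the tool's axes at that moment; what a row does not reach only later rows make up. A row lasts 1/12 s, in which the tool goes at most 41.7 mm and 7.16 degrees, less where a joint would pass 70% of its speed; a pose out of reach is approached as far as the arm can. A call with a gripper value outside its range is refused whole. The fingers move at their own pace and stop on an object; "newtons" is the grip in N (left out, the last holds). Time passes only in rows, so rows that repeat a pose let the fingers close. It gives the time, the measured TCP pose, the force and the opening at its end, in the units of the state.
- r.get_state(): the state, without advancing time (a new reading comes with each control period).
- capture(name): name is "scene" or "top" or "wrist"; returns (picture, depth): 480x640x3 uint8, blue, green, red; 480x640 float32, m along the optical axis (not along the pixel's ray), 0 where there is no reading.
- calibration(name): a dict with "fx", "fy", "cx", "cy" (pixels), "dist_coeffs" ([k1, k2, p1, p2, k3] as OpenCV has them; the pictures are not rectified), "view" (4x4, takes a point from world to camera coordinates). Camera axes: x right, y up, looking along -z (the intrinsics and any distortion apply to the point x, -y, -z); pixel columns grow to the right and rows downward; lengths in m; the calibration is good to about 2 mm. A picture is of the moment at which its call begins: read the wrist's pose just before it. calibration takes no time and is no camera call; for the wrist camera it gives the pose at the moment of the call.
- order.close_job(): hands the job in, once; it reports no verdict.
The state is a dict: "time_s": time; "joints": joint angles; "qd": joint speeds; "joint_torque": joint torques, N m; "tcp_pos": TCP position; "eef_rot": TCP orientation; "contact_force": force on the tool from outside, world axes, zero at the start; "moment": the same for the moment, N m; "gripper_width": finger opening in m.
Only numpy, scipy, OpenCV 4.12 (cv2) and the standard library are available. Lean on these libraries where they do the work, as an engineer would, in place of code of your own. Each camera call takes 0.05 s, during which the arm holds its last target.

## Working session

There is one attempt and no reset: what is moved stays moved. The work goes in short steps, Python scripts to look and compute and a tool call to move; the robot and the scene stay as the last step left them, time stands still between calls to the robot, and variables do not carry over. Pictures are saved under pics/ and viewed, and the job is handed in when it is done.

Besides the shell and the picture viewer there is one more tool, called after "Call:" in YAML: its name, and indented under it one key for each argument. servo_tool: Moves the arm, as the interface text tells. Its arguments: {"type":"object","properties":{"grip":{"type":"array","items":{"type":"number"}},"translation":{"type":"array","items":{"type":"array","items":{"type":"number"}}},"turn":{"type":"array","items":{"type":"number"}},"newtons":{"type":"number"}},"required":["grip","translation","turn"]}

```bash
ls; mkdir -p pics; python3 - <<'E'
from plant import r,capture,calibration,order
import cv2
print(r.get_state(), r.grasp_offset)
for n in ("scene","top","wrist"):
    c=calibration(n); print(n,c)
    p,d=capture(n); cv2.imwrite(f"pics/{n}0.png",p)
    import numpy as np; np.save(f"pics/{n}0.npy",d)
E
```

```text
pics
{'time_s': 0.0, 'joints': array([ 9.08754880e+01,  2.05915021e+01,  6.35595649e-01, -1.91601789e-02,
       -7.01368197e+01, -1.65059243e+01]), 'qd': array([ 0.0330729 , -0.08865217, -0.01055007, -0.09014288, -0.08632724,
        0.0010366 ]), 'joint_torque': array([-4.08408696e-04, -5.82718670e+01,  2.93047410e+01,  6.99748859e+00,
        6.86637824e-03, -1.49787202e-04]), 'tcp_pos': array([0.18177721, 0.64956741, 0.2256388 ]), 'eef_rot': array([ 1.79905977e+02, -9.07758624e-03, -1.56369536e+01]), 'contact_force': array([-0.09859948,  0.05921636,  0.18796595]), 'moment': array([-0.01805787,  0.01756291,  0.01499844]), 'gripper_width': 0.087324789824482} -0.0188
scene {'fx': 457.40586643216193, 'fy': 457.40586643216193, 'cx': 319.71298001528993, 'cy': 238.9161220126311, 'dist_coeffs': array([-0.08111907,  0.        ,  0.        ,  0.        ,  0.        ]), 'view': array([[-0.82720413,  0.56188778,  0.00393136,  0.42073545],
       [-0.44441291, -0.65850848,  0.60734155,  0.1888266 ],
       [ 0.34384663,  0.50064829,  0.79443111, -1.35973379],
       [ 0.        ,  0.        ,
[... 219 characters left out ...]
), 'view': array([[ 0.00840201, -0.99958892,  0.02741172, -0.01730612],
       [ 0.994192  ,  0.01129165,  0.10702697, -0.5508902 ],
       [-0.1072925 ,  0.02635327,  0.99387817, -1.33521244],
       [ 0.        ,  0.        ,  0.        ,  1.        ]])}
wrist {'fx': 384.821233906097, 'fy': 384.821233906097, 'cx': 317.8375565209768, 'cy': 240.75176169567774, 'dist_coeffs': array([0.02012006, 0.        , 0.        , 0.        , 0.        ]), 'view': array([[-0.26982873, -0.96290661,  0.0018207 ,  0.67300935],
       [ 0.92893687, -0.26080651, -0.26278557,  0.03352629],
       [ 0.25351281, -0.06921578,  0.96485254, -0.38976281],
       [ 0.        ,  0.        ,  0.        ,  1.        ]])}
```

View pics/scene0.png

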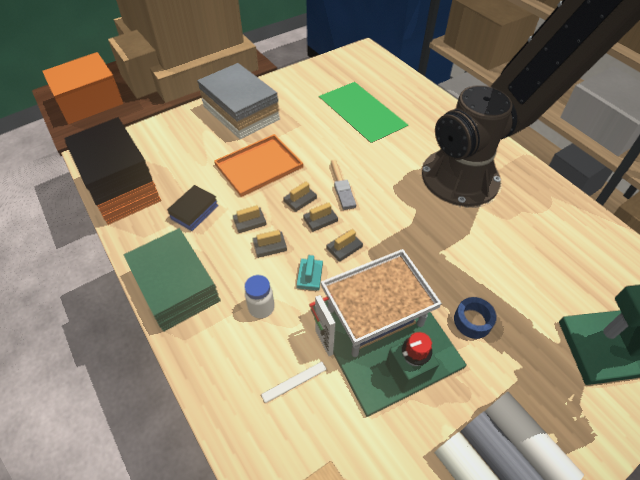

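View pics/top0.png

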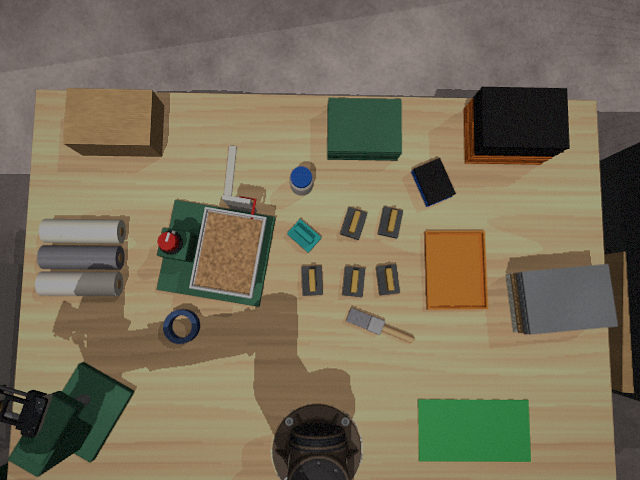

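View pics/wrist0.png

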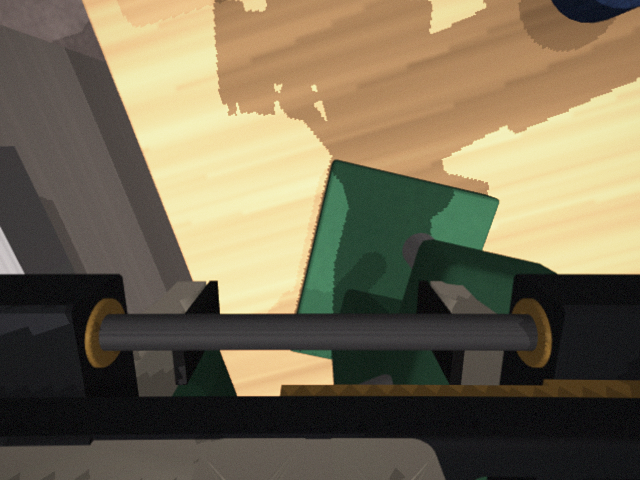

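Scene: five dark weights with brass grips in top view at (354,222), (390,221), (312,280), (354,280) and (388,279). There is a turquoise look-alike at (304,235), to be left alone. The press pan is around (228,252), the red knob at (170,240), and the tray at (455,269).

```bash
cat > h.py <<'E'
import numpy as np, cv2
from plant import r,capture,calibration,order
def cam(n):
    c=calibration(n); K=np.array([[c['fx'],0,c['cx']],[0,c['fy'],c['cy']],[0,0,1]]); return K,np.array(c['dist_coeffs']),np.array(c['view'])
F=np.diag([1,-1,-1.])
def ray(n,uv,C=None):
    K,D,V=C or cam(n); p=cv2.undistortPoints(np.array(uv,float).reshape(-1,1,2),K,D).reshape(-1,2)
    d=np.c_[p,np.ones(len(p))]@F@V[:3,:3]   # R^T F d
    return -V[:3,:3].T@V[:3,3], d
def atz(n,uv,z,C=None):
    o,d=ray(n,uv,C); z=np.broadcast_to(z,len(d)); return o+d*((z-o[2])/d[:,2])[:,None]
def bydepth(n,uv,D,C=None):
    o,d=ray(n,uv,C); uv=np.round(np.array(uv)).astype(int).reshape(-1,2); return o+d*D[uv[:,1],uv[:,0]][:,None]
def proj(n,P,C=None):
    K,D,V=C or cam(n); R=F@V[:3,:3]; return cv2.projectPoints(np.array(P,float).reshape(-1,1,3),cv2.Rodrigues(R)[0],F@V[:3,3],K,D)[0].reshape(-1,2)
def crop(p,x0,y0,w,h,s,name):
    cv2.imwrite('pics/'+name,cv2.resize(p[y0:y0+h,x0:x0+w],None,fx=s,fy=s,interpolation=cv2.INTER_CUBIC))
def cloud(n,D,C=None):
    v,u=np.mgrid[0:480,0:640]; uv=np.c_[u.ravel(),v.ravel()]
    P=bydepth(n,uv,D,C); P[D.ravel()<=0]=np.nan; return P.reshape(480,640,3)
E
python3 - <<'E'
from h import *
p=cv2.imread('pics/top0.png'); crop(p,140,180,150,140,5,'c1.png'); crop(p,280,190,215,130,3.6,'c2.png')
p=cv2.imread('pics/scene0.png'); crop(p,290,240,190,180,3.3,'c3.png')
D=np.load('pics/top0.npy')
for uv in [(228,252),(455,269),(354,222),(170,240),(300,320),(312,280)]: print(uv,bydepth('top',[uv],D).round(4))
E
```

```text
(228, 252) [[0.5105 0.2316 0.1155]]
(455, 269) [[ 0.479  -0.3743  0.0108]]
(354, 222) [[ 0.5996 -0.0917  0.0558]]
(170, 240) [[0.5339 0.3635 0.1664]]
(300, 320) [[0.3367 0.0501 0.003 ]]
(312, 280) [[0.4439 0.0189 0.0523]]
```

View pics/c1.png

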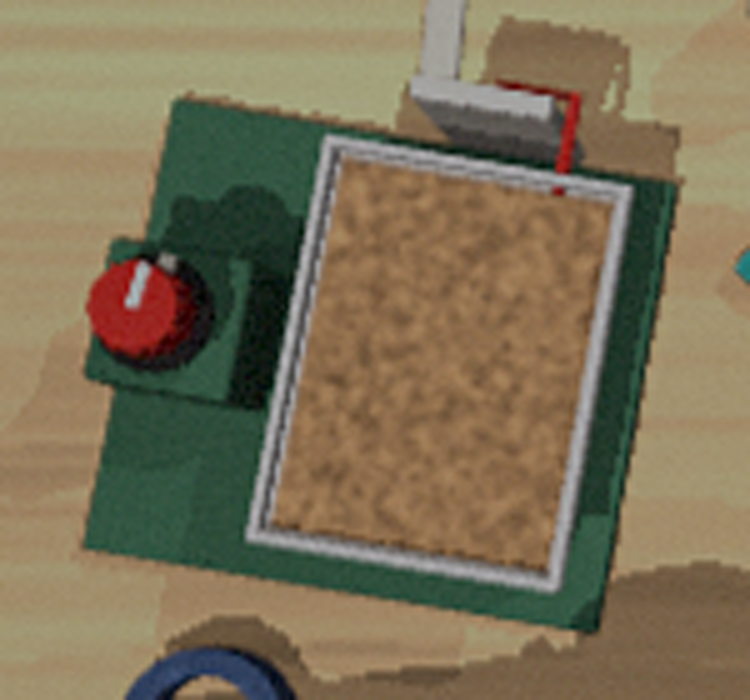

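View pics/c2.png

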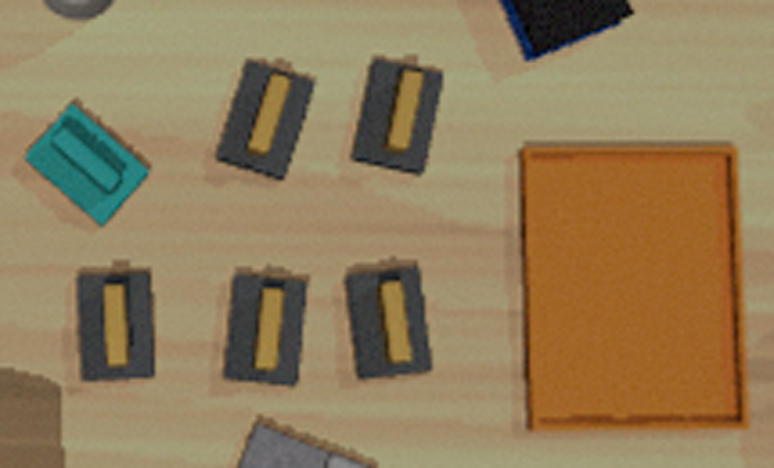

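View pics/c3.png

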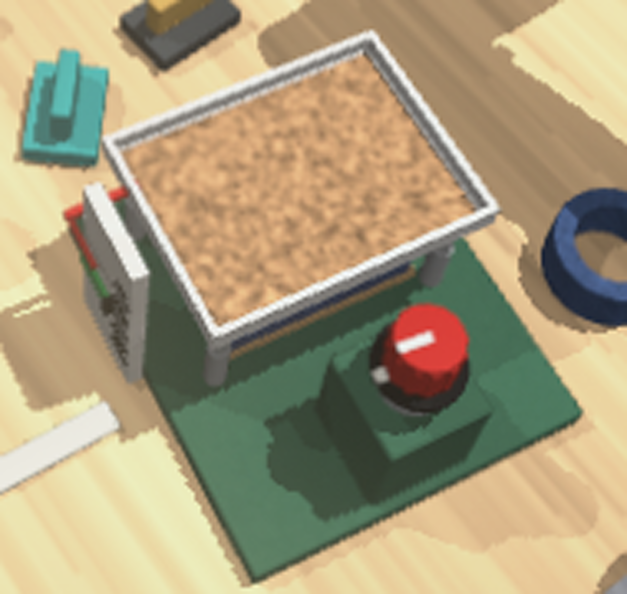

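```bash
python3 - <<'E'
from h import *
for n in('scene','top','wrist'): print(n,ray(n,[(320,240)])[0])
p=cv2.imread('pics/top0.png'); D=np.load('pics/top0.npy'); C=cam('top')
# pan rim outer corners from crop c1 (x/5+140,y/5+180)
cr=np.array([(326,137),(632,187),(556,591),(248,541)])/5+[140,180]
W=atz('top',cr,0.128); print(W.round(4)); print('pan c',W.mean(0), 'sides',[np.linalg.norm(W[i]-W[(i+1)%4]).round(4) for i in range(4)])
vx=W[0]+W[1]-W[2]-W[3]; print('yaw',np.degrees(np.arctan2(vx[1],vx[0])))
tr=np.array([(521,146),(737,146),(747,428),(529,430)])/3.6+[280,190]
W=atz('top',tr,0.018); print(W.round(4)); print('tray c',W.mean(0),'sides',[np.linalg.norm(W[i]-W[(i+1)%4]).round(4) for i in range(4)])
vx=W[0]+W[1]-W[2]-W[3]; print('yaw',np.degrees(np.arctan2(vx[1],vx[0])))
X=cloud('top',D,C)
for (u,v) in [(354,222),(390,221),(312,280),(354,280),(388,279)]:
    S=X[v-22:v+22,u-22:u+22].reshape(-1,3); G=S[S[:,2]>0.042]; 
    base=S[(S[:,2]>0.012)&(S[:,2]<.035)]
    w=[]
    for Q in (G,):
        rc=cv2.minAreaRect((Q[:,:2]*1000).astype(np.float32)); 
        print((u,v),len(Q),np.round(rc[0],1),np.round(rc[1],1),rc[2],np.median(Q[:,2]).round(4))
k=(np.array([(132,283)])/5+[140,180]); print('knob',atz('top',[(133/5+140,307/5+180)],0.152))
E
```

```text
scene [0.89949095 0.5686862  0.96387852]
top [0.40457775 0.02410866 1.38647301]
wrist [0.24927553 0.62984584 0.38377035]
[[0.6214 0.2898 0.128 ]
 [0.598  0.1358 0.128 ]
 [0.3954 0.1692 0.128 ]
 [0.4187 0.3213 0.128 ]]
pan c [0.5083852 0.2290435 0.128    ] sides [np.float64(0.1558), np.float64(0.2053), np.float64(0.1539), np.float64(0.2051)]
yaw -9.085131991753089
[[ 0.5837 -0.2903  0.018 ]
 [ 0.5857 -0.4569  0.018 ]
 [ 0.3711 -0.4588  0.018 ]
 [ 0.3683 -0.2935  0.018 ]]
tray c [ 0.47720245 -0.37487705  0.018     ] sides [np.float64(0.1666), np.float64(0.2146), np.float64(0.1654), np.float64(0.2155)]
yaw 0.6762789498540924
(354, 222) 136 [603.5 -92.7] [16.  59.3] 72.86231994628906 0.0518
(390, 221) 138 [ 608.2 -194.8] [16.5 61.1] 78.51891326904297 0.052
(312, 280) 134 [444.   21.5] [58.  15.9] 0.8631540536880493 0.0521
(354, 280) 139 [442.9 -92.7] [16.3 58.8] 84.02880859375 0.0525
(388, 279) 144 [ 449.  -186.4] [58.6 16.1] 6.513261318206787 0.0521
knob [[0.53187483 0.37561395 0.152     ]]
```

```bash
python3 - <<'E'
from h import *
p=cv2.imread('pics/scene0.png'); crop(p,300,280,50,80,9,'c4.png')
c=np.array([.5085,.229]); a=np.radians(-9.1); R=np.array([[np.cos(a),-np.sin(a)],[np.sin(a),np.cos(a)]])
def L(x,y,z): return [*(c+R@[x,y]),z]
for y in(-35,0,35):
  for z in (0,.1,.155): print(y,z,proj('scene',[L(.137,y/1000,z)]).round(1))
E
```

```text
-35 0 [[315.3 329.2]]
-35 0.1 [[315.1 308.2]]
-35 0.155 [[315.  295.1]]
0 0 [[321.8 341.9]]
0 0.1 [[322.1 321.6]]
0 0.155 [[322.4 308.9]]
35 0 [[328.5 355. ]]
35 0.1 [[329.4 335.5]]
35 0.155 [[330.  323.2]]
```

View pics/c4.png

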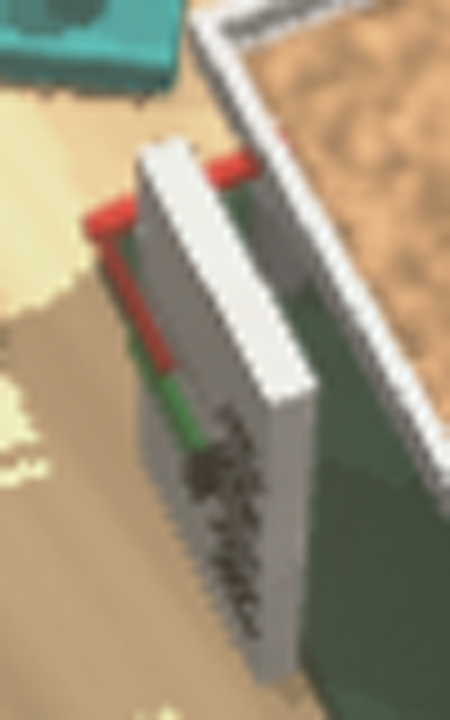

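```bash
cat >> h.py <<'E'
from scipy.spatial.transform import Rotation as Ro
def go(x,y,z,yaw,verbose=True):
    s=r.get_state(); Rm=Ro.from_euler('xyz',s['eef_rot'],degrees=True).as_matrix()
    d=Rm.T@(np.array([x,y,z])-s['tcp_pos']); cur=s['eef_rot'][2]
    dy=(yaw-cur+180)%360-180
    print('t',round(s['time_s'],2),'pos',s['tcp_pos'].round(4),'rot',s['eef_rot'].round(1),'q6',s['joints'][5].round(1),'w',round(s['gripper_width'],4))
    print('MOVE',d.round(4),'turn',round(-np.radians(dy),3),'rows>=',max(np.linalg.norm(d)/.0417,abs(dy)/7.16).round(1))
E
python3 -c "
from h import *
go(.757,.190,.226,-9.1)"
```

```text
t 0.15 pos [0.1818 0.6497 0.2258] rot [179.9  -0.  -15.6] q6 -16.5 w 0.0878
MOVE [6.778e-01 2.877e-01 3.000e-04] turn -0.114 rows>= 17.7
```

Call:
servo_tool:
  grip: [-1, -1, -1, -1, -1, -1, -1, -1, -1, -1]
  translation:
    - [0.02, 0.008, 0]
    - [0.05, 0.021, 0]
    - [0.085, 0.036, 0]
    - [0.12, 0.051, 0]
    - [0.155, 0.066, 0]
    - [0.19, 0.081, 0]
    - [0.225, 0.096, 0]
    - [0.26, 0.11, 0]
    - [0.295, 0.125, 0]
    - [0.33, 0.14, 0]
  turn: [0, 0, 0, 0, 0, 0, 0, 0, 0, 0]

```text
time_s: 0.98
tcp_pos: [0.463, 0.4248, 0.2264]
eef_rot: [180.0, 0.0, -15.6]
contact_force: [0.2, 0.8, 0.3]
gripper_width: 0.0875
```

Call:
servo_tool:
  grip: [-1, -1, -1, -1, -1, -1, -1, -1, -1, -1]
  translation:
    - [0.035, 0.015, 0]
    - [0.07, 0.03, 0]
    - [0.105, 0.045, 0]
    - [0.14, 0.06, 0]
    - [0.175, 0.074, 0]
    - [0.21, 0.089, 0]
    - [0.245, 0.104, 0]
    - [0.28, 0.119, 0]
    - [0.315, 0.134, 0.01]
    - [0.347, 0.147, 0.026]
  turn: [0, 0, 0, 0, 0, -0.03, -0.06, -0.09, -0.11, -0.114]

```text
time_s: 1.82
tcp_pos: [0.7589, 0.1896, 0.202]
eef_rot: [-179.9, -0.2, -9.0]
contact_force: [-0.9, 1.2, 1.1]
gripper_width: 0.0875
```

```bash
python3 - <<'E'
from h import *
go(.757,.190,.200,-9.1)
p,d=capture('wrist'); cv2.imwrite('pics/w1.png',p); np.save('pics/w1.npy',d)
E
```

```text
t 1.82 pos [0.7589 0.1896 0.202 ] rot [-179.9   -0.2   -9. ] q6 52.7 w 0.0875
MOVE [-0.002  -0.0001  0.002 ] turn 0.001 rows>= 0.1
```

View pics/w1.png

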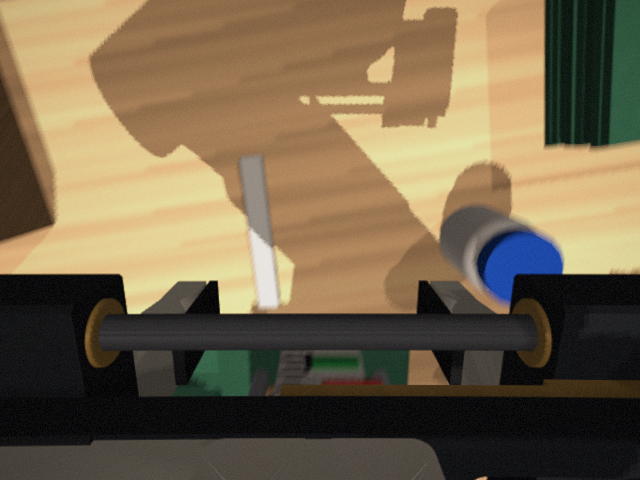

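The board shows between bar and body: green band near (335,362), red pointer near (350,383).

```bash
python3 - <<'E'
from h import *
p=cv2.imread('pics/w1.png'); crop(p,260,340,140,60,5.7,'c5.png')
C=cam('wrist'); D=np.load('pics/w1.npy')
for u in(310,330,345,360): 
  for v in range(350,388,4): print(u,v,p[v,u],bydepth('wrist',[(u,v)],D,C).round(4))
E
```

```text
310 350 [54 56 63] [[0.6461 0.209  0.0437]]
310 354 [36 39 43] [[0.6469 0.2088 0.0516]]
310 358 [17 19 17] [[0.6503 0.208  0.0634]]
310 362 [18 22 15] [[0.6502 0.2079 0.0692]]
310 366 [20 27 22] [[0.6502 0.2078 0.075 ]]
310 370 [50 64 60] [[0.6496 0.2078 0.0797]]
310 374 [71 74 83] [[0.6455 0.2086 0.0789]]
310 378 [68 71 74] [[0.6459 0.2084 0.0848]]
310 382 [63 69 74] [[0.6461 0.2083 0.0903]]
310 386 [21 47 66] [[0.783  0.1818 0.2868]]
330 350 [68 69 76] [[0.6435 0.1912 0.0443]]
330 354 [63 74 66] [[0.6434 0.1914 0.0506]]
330 358 [35 60 30] [[0.6473 0.1912 0.0629]]
330 362 [32 66 24] [[0.6477 0.1914 0.0696]]
330 366 [50 81 47] [[0.6476 0.1916 0.075 ]]
330 370 [67 89 73] [[0.6466 0.1919 0.0791]]
330 374 [71 76 82] [[0.6427 0.1925 0.0788]]
330 378 [58 57 77] [[0.6437 0.1926 0.0854]]
330 382 [31 32 87] [[0.6437 0.1927 0.0906]]
330 386 [23 49 67] [[0.7828 0.1779 0.2874]]
345 350 [64 68 75] [[0.6413 0.1779 0.0443]]
345 354 [64 75 69] [[0.6412 0.1783 0.0506]]
345 358 [34 62 33] [[0.6453 0.1786 0.0631]]
345 362 [29 62 20] [[0.6445 0.1791 0.0678]]
345 366 [44 76 40] [[0.6447 0.1795 0.0738]]
345 370 [68 91 75] [[0.6448 0.1799 0.0794]]
345 374 [71 78 84] [[0.6407 0.1804 0.0788]]
345 378 [55 62 78] [[0.6416 0.1808 0.0853]]
345 382 [31 36 90] [[0.6427 0.1811 0.0918]]
345 386 [23 52 68] [[0.7821 0.175  0.287 ]]
360 350 [50 57 52] [[0.6195 0.1637 0.0126]]
360 354 [59 71 61] [[0.6138 0.1642 0.0106]]
360 358 [55 67 59] [[0.6096 0.1648 0.0111]]
360 362 [58 72 59] [[0.6055 0.1655 0.0116]]
360 366 [69 84 73] [[0.6018 0.1661 0.013 ]]
360 370 [75 84 91] [[0.6386 0.1678 0.0733]]
360 374 [69 76 83] [[0.6392 0.1684 0.0795]]
360 378 [58 59 80] [[0.6407 0.169  0.0867]]
360 382 [36 38 92] [[0.6394 0.1695 0.09  ]]
360 386 [25 50 65] [[0.7814 0.1721 0.2869]]
```

View pics/c5.png

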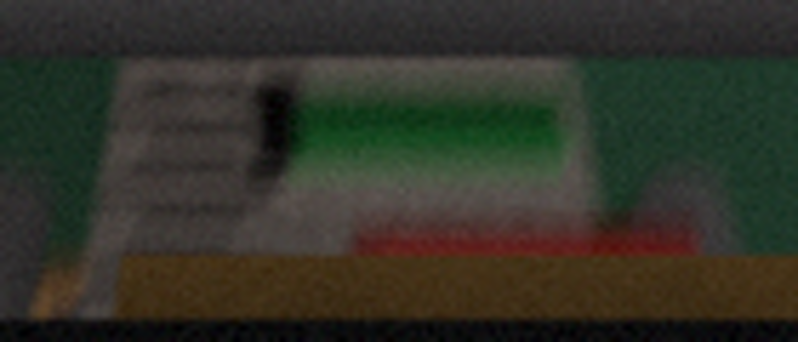

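Call:
servo_tool:
  grip: [-1, -1, -1, -1]
  translation:
    - [0.01, 0, -0.02]
    - [0.02, 0, -0.05]
    - [0.025, 0, -0.07]
    - [0.025, 0, -0.07]
  turn: [0, 0, 0, 0]

```text
time_s: 2.2
tcp_pos: [0.7838, 0.1867, 0.2754]
eef_rot: [-179.9, -0.4, -9.1]
contact_force: [-0.2, 0.1, 0.8]
gripper_width: 0.0876
```

```bash
python3 - <<'E'
from h import *
go(.757,.190,.200,-9.1)
C=cam('wrist');p,d=capture('wrist'); cv2.imwrite('pics/w2.png',p); np.save('pics/w2.npy',d)
crop(p,260,320,140,70,5.7,'c6.png')
for u in(330,345): 
  for v in range(334,386,3): print(u,v,p[v,u],bydepth('wrist',[(u,v)],d,C).round(4))
E
```

```text
t 2.2 pos [0.7838 0.1867 0.2754] rot [-179.9   -0.4   -9.1] q6 53.6 w 0.0876
MOVE [-0.0275  0.0012  0.0752] turn -0.001 rows>= 1.9
330 334 [50 49 49] [[0.8116 0.1783 0.3592]]
330 337 [54 53 55] [[0.8111 0.1784 0.3594]]
330 340 [53 50 53] [[0.8102 0.1785 0.3591]]
330 343 [48 47 48] [[0.8092 0.1787 0.3586]]
330 346 [40 40 41] [[0.8086 0.1788 0.3589]]
330 349 [38 48 34] [[0.8073 0.1789 0.3578]]
330 352 [59 92 56] [[0.6439 0.1961 0.0859]]
330 355 [76 79 84] [[0.6433 0.1963 0.0905]]
330 358 [72 76 84] [[0.6422 0.1965 0.0941]]
330 361 [12 14 71] [[0.6535 0.1955 0.1174]]
330 364 [ 18  22 126] [[0.6506 0.1959 0.1177]]
330 367 [70 72 96] [[0.6427 0.1969 0.1103]]
330 370 [74 78 87] [[0.6428 0.1971 0.1153]]
330 373 [74 77 85] [[0.6426 0.1972 0.1196]]
330 376 [77 83 90] [[0.6425 0.1974 0.1241]]
330 379 [81 84 94] [[0.642  0.1976 0.1279]]
330 382 [74 77 87] [[0.6425 0.1976 0.1331]]
330 385 [29 49 69] [[0.8054 0.1795 0.3678]]
345 334 [54 53 52] [[0.8109 0.1751 0.3589]]
345 337 [48 51 49] [[0.8103 0.1752 0.3589]]
345 340 [52 51 52] [[0.8094 0.1754 0.3586]]
345 343 [47 47 47] [[0.8089 0.1755 0.359 ]]
345 346 [40 39 40] [[0.8076 0.1756 0.3579]]
345 349 [36 48 38] [[0.8062 0.1757 0.3569]]
345 352 [58 91 56] [[0.641  0.1811 0.085 ]]
345 355 [76 81 86] [[0.6408 0.1815 0.0903]]
345 358 [64 68 75] [[0.6407 0.1818 0.0955]]
345 361 [ 7 11 68] [[0.6507 0.1818 0.1164]]
345 364 [ 10  13 120] [[0.6494 0.1822 0.1192]]
345 367 [68 70 92] [[0.6404 0.1829 0.1101]]
345 370 [77 81 90] [[0.6401 0.1832 0.1145]]
345 373 [77 82 91] [[0.6402 0.1835 0.1194]]
345 376 [79 85 90] [[0.6397 0.1839 0.1232]]
345 379 [78 84 90] [[0.641  0.1841 0.1295]]
345 382 [79 83 89] [[0.6399 0.1844 0.1324]]
345 385 [18 40 55] [[0.8039 0.1767 0.3663]]
```

View pics/c6.png

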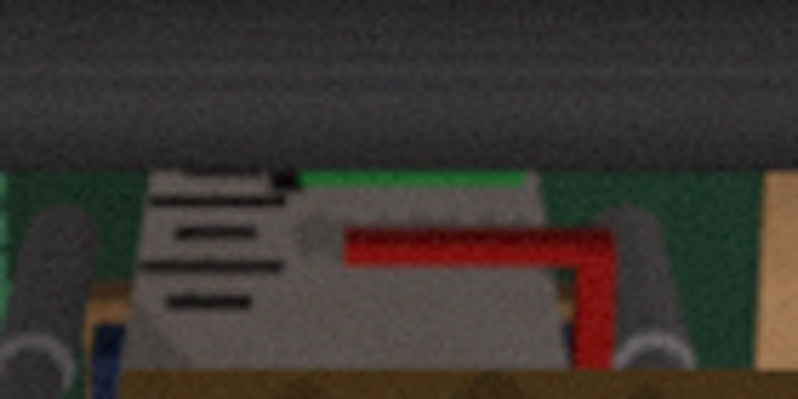

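Call:
servo_tool:
  grip: [-1, -1, -1, -1, -1, -1]
  translation:
    - [-0.005, 0, 0.02]
    - [-0.01, 0, 0.035]
    - [-0.01, 0, 0.045]
    - [-0.01, 0, 0.045]
    - [-0.01, 0, 0.045]
    - [-0.01, 0, 0.045]
  turn: [0, 0, 0, 0, 0, 0]

```text
time_s: 2.75
tcp_pos: [0.7719, 0.1889, 0.2263]
eef_rot: [-180.0, -0.1, -9.1]
contact_force: [-0.2, 0.4, 1.1]
gripper_width: 0.0876
```

```bash
python3 - <<'E'
from h import *
C=cam('wrist');p,d=capture('wrist'); cv2.imwrite('pics/w3.png',p); np.save('pics/w3.npy',d)
C2=cam('wrist'); print(abs(C[2]-C2[2]).max())
crop(p,260,320,140,70,5.7,'c7.png')
for u in(315,335): 
  for v in range(348,386,2): print(u,v,p[v,u],bydepth('wrist',[(u,v)],d,C).round(4))
c=np.array([.5085,.229]); a=np.radians(-9.1); R=np.array([[np.cos(a),-np.sin(a)],[np.sin(a),np.cos(a)]])
def L(x,y,z): return [*(c+R@[x,y]),z]
for y in(-35,35):
  for z in (.06,.155): print(y,z,proj('wrist',[L(.137,y/1000,z)],C).round(1))
E
```

```text
0.0005427888150608129
315 348 [37 36 36] [[0.7967 0.1844 0.3088]]
315 350 [68 72 77] [[0.6455 0.2108 0.0544]]
315 352 [72 78 89] [[0.6448 0.2108 0.0569]]
315 354 [74 79 86] [[0.6454 0.2107 0.0614]]
315 356 [44 62 42] [[0.6498 0.2099 0.0719]]
315 358 [23 54 17] [[0.6494 0.21   0.0746]]
315 360 [19 51 10] [[0.6493 0.21   0.0776]]
315 362 [26 56 18] [[0.6491 0.21   0.0805]]
315 364 [24 59 18] [[0.6493 0.2099 0.0839]]
315 366 [39 89 28] [[0.6483 0.2101 0.0854]]
315 368 [44 89 39] [[0.6467 0.2103 0.086 ]]
315 370 [79 84 91] [[0.6448 0.2106 0.0861]]
315 372 [78 81 91] [[0.6441 0.2107 0.088 ]]
315 374 [74 79 85] [[0.6451 0.2105 0.0925]]
315 376 [60 63 69] [[0.6451 0.2105 0.0953]]
315 378 [63 69 73] [[0.6443 0.2107 0.0969]]
315 380 [62 64 73] [[0.6445 0.2106 0.1001]]
315 382 [65 67 71] [[0.6451 0.2105 0.1037]]
315 384 [61 72 80] [[0.6452 0.2104 0.1066]]
335 348 [35 31 34] [[0.7957 0.1801 0.3083]]
335 350 [59 64 73] [[0.6418 0.1918 0.0533]]
335 352 [70 76 85] [[0.6429 0.1919 0.0586]]
335 354 [76 81 87] [[0.6419 0.1921 0.0604]]
335 356 [38 64 38] [[0.6461 0.1919 0.0706]]
335 358 [26 57 17] [[0.6467 0.192  0.0749]]
335 360 [22 55 19] [[0.6468 0.1922 0.0781]]
335 362 [19 54 12] [[0.6463 0.1924 0.0806]]
335 364 [25 54 17] [[0.6456 0.1925 0.0825]]
335 366 [37 88 26] [[0.6455 0.1927 0.0854]]
335 368 [46 89 40] [[0.6434 0.193  0.0852]]
335 370 [76 80 89] [[0.6419 0.1933 0.0859]]
335 372 [77 83 91] [[0.642  0.1934 0.089 ]]
335 374 [73 82 85] [[0.6419 0.1935 0.0917]]
335 376 [65 69 73] [[0.6425 0.1936 0.0955]]
335 378 [57 62 71] [[0.642  0.1937 0.0976]]
335 380 [ 8 12 70] [[0.6518 0.193  0.1142]]
335 382 [11 12 80] [[0.6515 0.1932 0.1165]]
335 384 [  6  28 103] [[0.6514 0.1933 0.1188]]
-35 0.06 [[355.8 354.3]]
-35 0.155 [[368.7 428. ]]
35 0.06 [[281.9 354.3]]
35 0.155 [[269.7 428. ]]
```

View pics/c7.png

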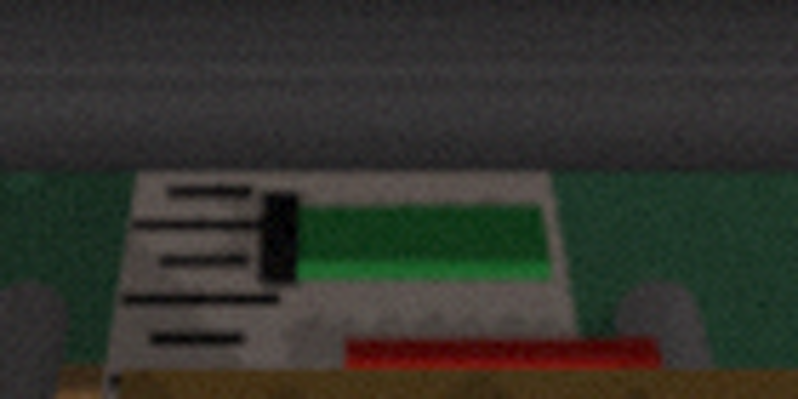

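Band centre z≈0.078, pointer z≈0.116, so about 38 mm of sink is needed, which should be three weights. I'll start with weight A at (0.444, 0.0215).

```bash
python3 -c "
from h import *
go(.444,.0215,.12,.9)"
```

```text
t 2.8 pos [0.772  0.189  0.2266] rot [-1.8e+02 -1.0e-01 -9.1e+00] q6 53.2 w 0.0875
MOVE [-0.2975  0.2172  0.1061] turn -0.174 rows>= 9.2
```

Call:
servo_tool:
  grip: [-0.4, -0.4, -0.4, -0.4, -0.4, -0.4, -0.4, -0.4, -0.4, -0.4]
  translation:
    - [-0.02, 0.015, 0]
    - [-0.05, 0.037, 0]
    - [-0.083, 0.06, 0]
    - [-0.117, 0.085, 0.01]
    - [-0.15, 0.11, 0.02]
    - [-0.183, 0.134, 0.035]
    - [-0.215, 0.157, 0.055]
    - [-0.247, 0.18, 0.075]
    - [-0.278, 0.203, 0.095]
    - [-0.2975, 0.217, 0.106]
  turn: [0, -0.02, -0.04, -0.06, -0.08, -0.1, -0.12, -0.14, -0.16, -0.174]

```text
time_s: 3.63
tcp_pos: [0.4419, 0.0208, 0.1196]
eef_rot: [-179.9, -0.1, 0.9]
contact_force: [0.1, 0.3, -0.1]
gripper_width: 0.0611
```

Call:
servo_tool:
  grip: [-0.4, -0.4]
  translation:
    - [0, 0, 0.01]
    - [0, 0, 0.01]
  turn: [0, 0]

```text
time_s: 3.8
tcp_pos: [0.4416, 0.0207, 0.1092]
eef_rot: [-180.0, 0.0, 0.8]
contact_force: [0.1, -0.2, 0.2]
gripper_width: 0.061
```

```bash
python3 - <<'E'
from h import *
p,d=capture('wrist'); cv2.imwrite('pics/w4.png',p)
p,d=capture('top'); cv2.imwrite('pics/t4.png',p)
go(.444,.0215,.024,.9)
E
```

```text
t 3.9 pos [0.4448 0.0222 0.1109] rot [-1.8e+02 -1.0e-01  9.0e-01] q6 62.5 w 0.0612
MOVE [-0.001   0.0007  0.0869] turn -0.0 rows>= 2.1
```

View pics/w4.png

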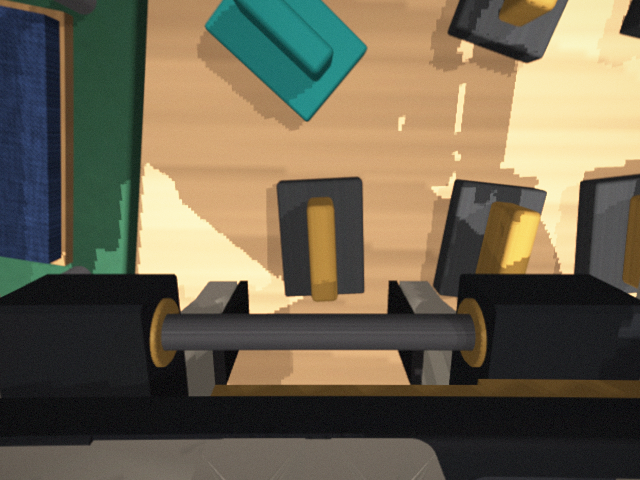

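The weight's grip is centred between the jaws, at about (322,250) in the wrist view.

Call:
servo_tool:
  grip: [-0.4, -0.4, -0.4, -0.4, 1, 1, 1, 1, 1]
  translation:
    - [0, 0, 0.03]
    - [0, 0, 0.06]
    - [0, 0, 0.085]
    - [0, 0, 0.085]
    - [0, 0, 0.085]
    - [0, 0, 0.085]
    - [0, 0, 0.085]
    - [0, 0, 0.085]
    - [0, 0, 0.085]
  turn: [0, 0, 0, 0, 0, 0, 0, 0, 0]
  newtons: 45

```text
time_s: 4.65
tcp_pos: [0.4441, 0.0221, 0.0258]
eef_rot: [-179.9, -0.1, 0.9]
contact_force: [-0.5, 0.2, 0.6]
gripper_width: 0.0335
```

Call:
servo_tool:
  grip: [1, 1, 1, 1, 1, 1, 1, 1]
  translation:
    - [0, 0, -0.02]
    - [0, 0, -0.05]
    - [0, 0, -0.085]
    - [0, 0, -0.12]
    - [0, 0, -0.15]
    - [0, 0, -0.17]
    - [0, 0, -0.17]
    - [0, 0, -0.17]
  turn: [0, 0, 0, 0, 0, 0, 0, 0]

```text
time_s: 5.32
tcp_pos: [0.4439, 0.022, 0.1964]
eef_rot: [-179.9, -0.2, 0.9]
contact_force: [-0.4, 0.5, -1.4]
gripper_width: 0.0006
```

```bash
cat >> h.py <<'E'
PC=np.array([.5085,.229]); PY=-9.1; TC=np.array([.477,-.375]); TY=.7
def loc(c,yaw,x,y):
    a=np.radians(yaw); return c+np.array([[np.cos(a),-np.sin(a)],[np.sin(a),np.cos(a)]])@[x,y]
for k,(x,y) in {'--':(-.047,-.034),'+-':(.047,-.034),'-+':(-.047,.034),'++':(.047,.034)}.items():
    pass
def pan(x,y,z): go(*loc(PC,PY,x,y),z,PY)
def tray(x,y,z): go(*loc(TC,TY,x,y),z,TY)
E
python3 - <<'E'
from h import *
print(r.get_state()['contact_force'])
pan(-.047,.034,.190)
E
```

```text
[-0.4087387   0.4535985  -1.35815692]
t 5.32 pos [0.4439 0.022  0.1964] rot [-179.9   -0.2    0.9] q6 62.5 w 0.0006
MOVE [ 0.0273 -0.2476  0.007 ] turn 0.174 rows>= 6.0
```

The fingers close at only about 65 mm/s, so I lifted before they had gripped. I'll reopen and repeat, starting with a narrower opening.

Call:
servo_tool:
  grip: [-0.1, -0.1, -0.1, -0.1, -0.1, -0.1, -0.1, -0.1, -0.1, -0.1]
  translation:
    - [0, 0, 0.0]
    - [0, 0, 0.02]
    - [0, 0, 0.04]
    - [0, 0, 0.06]
    - [0, 0, 0.075]
    - [0, 0, 0.085]
    - [0, 0, 0.085]
    - [0, 0, 0.085]
    - [0, 0, 0.085]
    - [0, 0, 0.085]
  turn: [0, 0, 0, 0, 0, 0, 0, 0, 0, 0]

```text
time_s: 6.15
tcp_pos: [0.4436, 0.0218, 0.1101]
eef_rot: [-180.0, -0.0, 0.9]
contact_force: [0.4, -0.3, -0.0]
gripper_width: 0.0478
```

```bash
python3 - <<'E'
from h import *
C=cam('wrist');p,d=capture('wrist'); cv2.imwrite('pics/w5.png',p); X=cloud('wrist',d,C)
S=X[150:305,240:400].reshape(-1,3); G=S[(S[:,2]>.042)&(S[:,2]<.06)]; print(len(G),cv2.minAreaRect((G[:,:2]*1000).astype(np.float32)),np.median(G[:,2]))
go(.444,.0215,.024,.9)
E
```

```text
2587 ((444.0339050292969, 17.215478897094727), (59.79573440551758, 16.025634765625), 3.6163456439971924) 0.05153278234451453
t 6.2 pos [0.4436 0.0218 0.1102] rot [-1.8e+02 -1.0e-01  9.0e-01] q6 62.5 w 0.048
MOVE [0.0003 0.0003 0.0862] turn -0.0 rows>= 2.1
```

View pics/w5.png

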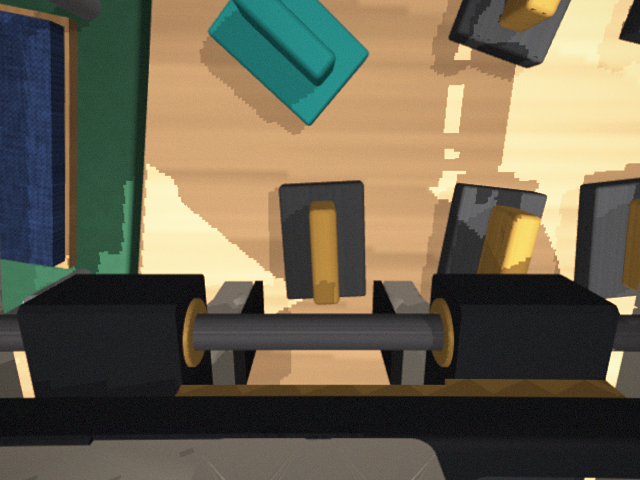

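Call:
servo_tool:
  grip: [-0.1, -0.1, -0.1, -0.1, 1, 1, 1, 1, 1, 1]
  translation:
    - [0, 0.003, 0.03]
    - [0, 0.003, 0.06]
    - [0, 0.003, 0.086]
    - [0, 0.003, 0.086]
    - [0, 0.003, 0.086]
    - [0, 0.003, 0.086]
    - [0, 0.003, 0.086]
    - [0, 0.003, 0.086]
    - [0, 0.003, 0.086]
    - [0, 0.003, 0.086]
  turn: [-0.03, -0.047, -0.047, -0.047, -0.047, -0.047, -0.047, -0.047, -0.047, -0.047]

```text
time_s: 7.03
tcp_pos: [0.4439, 0.0187, 0.0246]
eef_rot: [-180.0, -0.1, 3.6]
contact_force: [-1.8, 0.3, 9.2]
gripper_width: 0.0159
```

Call:
servo_tool:
  grip: [1, 1, 1, 1]
  translation:
    - [0, 0, 0]
    - [0, 0, 0]
    - [0, 0, 0]
    - [0, 0, -0.005]
  turn: [0, 0, 0, 0]

```text
time_s: 7.37
tcp_pos: [0.4426, 0.0184, 0.0283]
eef_rot: [180.0, 0.1, 3.5]
contact_force: [0.7, 0.3, -6.8]
gripper_width: 0.0156
```

Gripped, with the opening at 16 mm. Lift.

Call:
servo_tool:
  grip: [1, 1, 1, 1, 1, 1, 1, 1, 1]
  translation:
    - [0, 0, -0.02]
    - [0, 0, -0.05]
    - [0, 0, -0.085]
    - [0, 0, -0.12]
    - [0, 0, -0.15]
    - [0, 0, -0.17]
    - [0, 0, -0.18]
    - [0, 0, -0.18]
    - [0, 0, -0.18]
  turn: [0, 0, 0, 0, 0, 0, 0, 0, 0]

```text
time_s: 8.12
tcp_pos: [0.4423, 0.0185, 0.2074]
eef_rot: [-180.0, 0.1, 3.5]
contact_force: [0.2, 0.2, -7.5]
gripper_width: 0.0157
```

```bash
python3 - <<'E'
from h import *
print(r.get_state()['contact_force'])
pan(-.047,.034,.205)
E
```

```text
[ 0.23467224  0.1521416  -7.53685195]
t 8.12 pos [0.4423 0.0185 0.2074] rot [-1.8e+02  1.0e-01  3.5e+00] q6 65.5 w 0.0157
MOVE [ 0.0406 -0.2494  0.0025] turn 0.221 rows>= 6.1
```

Call:
servo_tool:
  grip: [1, 1, 1, 1, 1, 1, 1, 1, 1, 1]
  translation:
    - [0.003, -0.018, 0]
    - [0.009, -0.05, 0]
    - [0.014, -0.085, 0]
    - [0.02, -0.12, 0]
    - [0.025, -0.155, 0]
    - [0.031, -0.19, 0]
    - [0.036, -0.22, 0]
    - [0.04, -0.242, 0]
    - [0.0406, -0.2494, 0]
    - [0.0406, -0.2494, 0]
  turn: [0.02, 0.05, 0.08, 0.11, 0.14, 0.17, 0.2, 0.221, 0.221, 0.221]

```text
time_s: 8.95
tcp_pos: [0.4673, 0.2711, 0.2053]
eef_rot: [179.8, 0.2, -9.0]
contact_force: [0.3, -0.3, -7.2]
gripper_width: 0.0158
```

Call:
servo_tool:
  grip: [1, 1, 1]
  translation:
    - [0, 0, 0.01]
    - [0, 0, 0.02]
    - [0, 0, 0.02]
  turn: [0, 0, 0]

```text
time_s: 9.2
tcp_pos: [0.4665, 0.2678, 0.1848]
eef_rot: [179.7, 0.2, -9.2]
contact_force: [-0.8, 0.0, -7.3]
gripper_width: 0.0158
```

```bash
python3 - <<'E'
from h import *
print(r.get_state()['contact_force'])
p,d=capture('scene'); crop(p,290,230,190,180,3.3,'s6.png')
pan(-.047,.034,.144)
E
```

```text
[-0.7648594   0.01564264 -7.29233282]
t 9.25 pos [0.4671 0.2681 0.1862] rot [179.8   0.2  -9.2] q6 30.2 w 0.0157
MOVE [ 0.0002 -0.0021  0.0422] turn -0.001 rows>= 1.0
```

View pics/s6.png

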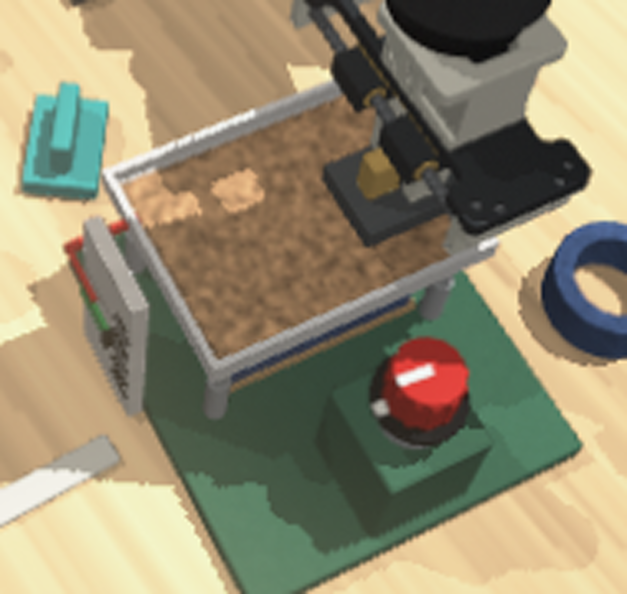

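Call:
servo_tool:
  grip: [1, 1, 1, 1, 1, 1, 1, 1, 1]
  translation:
    - [0, -0.001, 0.02]
    - [0, -0.001, 0.035]
    - [0, -0.001, 0.042]
    - [0, -0.001, 0.047]
    - [0, -0.001, 0.052]
    - [0, -0.001, 0.056]
    - [0, -0.001, 0.057]
    - [0, -0.001, 0.057]
    - [0, -0.001, 0.057]
  turn: [0, 0, 0, 0, 0, 0, 0, 0, 0]

```text
time_s: 10.0
tcp_pos: [0.4689, 0.2712, 0.1323]
eef_rot: [-180.0, -0.0, -9.1]
contact_force: [-0.4, -2.3, -3.9]
gripper_width: 0.0159
```

Call:
servo_tool:
  grip: [0.3, 0.3, 0.3, 0.3, 0.3, 0.3, 0.3]
  translation:
    - [0, 0, 0]
    - [0, 0, 0]
    - [0, 0, 0]
    - [0, 0, 0]
    - [0, 0, -0.01]
    - [0, 0, -0.04]
    - [0, 0, -0.07]
  turn: [0, 0, 0, 0, 0, 0, 0]

```text
time_s: 10.58
tcp_pos: [0.468, 0.2705, 0.2022]
eef_rot: [179.9, 0.1, -9.1]
contact_force: [0.6, 0.7, -0.0]
gripper_width: 0.0307
```

```bash
python3 - <<'E'
from h import *
print(r.get_state()['contact_force'])
p,d=capture('scene'); crop(p,290,230,190,180,3.3,'s7.png')
E
```

```text
[ 0.64335602  0.74485313 -0.01210263]
```

View pics/s7.png

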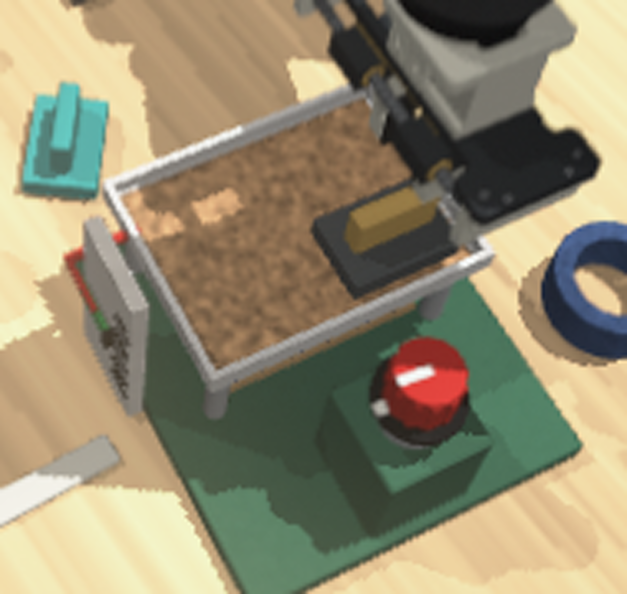

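The first weight stands flat at the pan's (−x,+y) corner. Next is B.

```bash
python3 -c "
from h import *
go(.6035,-.0927,.125,-17.1)"
```

```text
t 10.63 pos [0.471  0.2726 0.2096] rot [-179.7   -0.4   -9. ] q6 30.1 w 0.0307
MOVE [0.1876 0.3405 0.084 ] turn 0.141 rows>= 9.5
```

Call:
servo_tool:
  grip: [-0.1, -0.1, -0.1, -0.1, -0.1, -0.1, -0.1, -0.1, -0.1, -0.1]
  translation:
    - [0.01, 0.018, 0]
    - [0.027, 0.05, 0]
    - [0.046, 0.083, 0]
    - [0.065, 0.118, 0]
    - [0.084, 0.153, 0]
    - [0.103, 0.187, 0]
    - [0.122, 0.221, 0]
    - [0.141, 0.256, 0.015]
    - [0.16, 0.29, 0.03]
    - [0.178, 0.322, 0.045]
  turn: [0, 0, 0.02, 0.04, 0.06, 0.08, 0.1, 0.12, 0.141, 0.141]

```text
time_s: 11.47
tcp_pos: [0.5943, -0.077, 0.1574]
eef_rot: [-179.9, -0.1, -17.2]
contact_force: [0.8, 0.7, 0.4]
gripper_width: 0.0481
```

Call:
servo_tool:
  grip: [-0.1, -0.1, -0.1, -0.1]
  translation:
    - [0.012, 0.017, 0.02]
    - [0.012, 0.017, 0.039]
    - [0.012, 0.017, 0.039]
    - [0.012, 0.017, 0.039]
  turn: [0, 0, 0, 0]

```text
time_s: 11.8
tcp_pos: [0.5994, -0.0952, 0.1174]
eef_rot: [179.9, 0.1, -17.2]
contact_force: [0.2, 0.1, 1.1]
gripper_width: 0.0483
```

```bash
cat >> h.py <<'E'
def look(name,box=(150,305,230,410)):
    C=cam('wrist');p,d=capture('wrist'); cv2.imwrite('pics/'+name,p); X=cloud('wrist',d,C)
    v0,v1,u0,u1=box; S=X[v0:v1,u0:u1].reshape(-1,3); G=S[(S[:,2]>.042)&(S[:,2]<.06)]
    c,wh,a=cv2.minAreaRect((G[:,:2]*1000).astype(np.float32))
    if wh[0]<wh[1]: a-=90
    print('grip',np.round(c,1),np.round(wh,1),'yaw',round(a,1),np.median(G[:,2]).round(4))
    go(c[0]/1000,c[1]/1000,.024,a)
E
python3 -c "
from h import *
look('w8.png')"
```

```text
grip [603.4 -96.5] [16.  59.3] yaw -17.6 0.0515
t 11.85 pos [ 0.6002 -0.0947  0.1186] rot [180.   -0.  -17.1] q6 63.4 w 0.0482
MOVE [0.0035 0.0008 0.0946] turn 0.008 rows>= 2.3
```

View pics/w8.png

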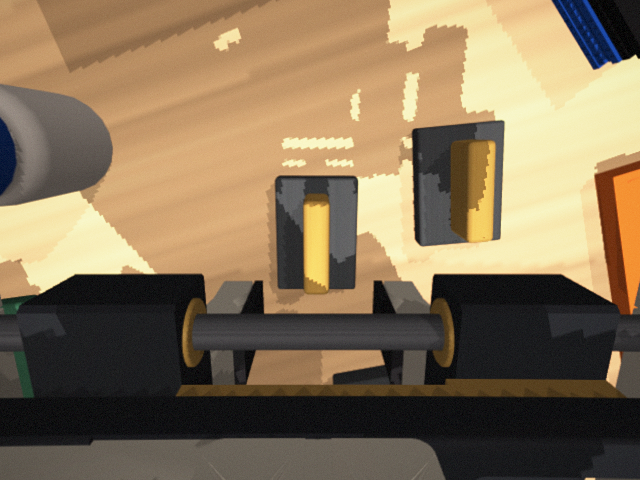

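The grip is centred and B sits at (603,−96). The jar is to the left, so I check its clearance first.

```bash
python3 -c "
from h import *
print(atz('top',[(301,178)],.1), loc(np.array([.6034,-.0965]),-17.6,.039,.0965))"
```

```text
[[0.70707199 0.05063581 0.1       ]] [ 0.66975313 -0.01630953]
```

Call:
servo_tool:
  grip: [-0.1, -0.1, -0.1, -0.1, 1, 1, 1, 1, 1, 1]
  translation:
    - [0.003, 0.001, 0.03]
    - [0.003, 0.001, 0.065]
    - [0.003, 0.001, 0.093]
    - [0.003, 0.001, 0.094]
    - [0.003, 0.001, 0.094]
    - [0.003, 0.001, 0.094]
    - [0.003, 0.001, 0.094]
    - [0.003, 0.001, 0.094]
    - [0.003, 0.001, 0.094]
    - [0.003, 0.001, 0.094]
  turn: [0, 0, 0, 0, 0, 0, 0, 0, 0, 0]

```text
time_s: 12.68
tcp_pos: [0.6033, -0.0964, 0.025]
eef_rot: [-179.9, -0.1, -17.2]
contact_force: [-0.9, 2.9, 6.2]
gripper_width: 0.0157
```

Call:
servo_tool:
  grip: [1, 1, 1, 1]
  translation:
    - [0, 0, 0]
    - [0, 0, 0]
    - [0, 0, 0]
    - [0, 0, -0.005]
  turn: [0, 0, 0, 0]

```text
time_s: 13.02
tcp_pos: [0.6016, -0.0966, 0.0282]
eef_rot: [180.0, 0.1, -17.2]
contact_force: [-0.4, -0.2, -6.3]
gripper_width: 0.0158
```

Call:
servo_tool:
  grip: [1, 1, 1, 1, 1, 1, 1, 1, 1]
  translation:
    - [0, 0, -0.02]
    - [0, 0, -0.05]
    - [0, 0, -0.085]
    - [0, 0, -0.12]
    - [0, 0, -0.15]
    - [0, 0, -0.17]
    - [0, 0, -0.18]
    - [0, 0, -0.18]
    - [0, 0, -0.18]
  turn: [0, 0, 0, 0, 0, 0, 0, 0, 0]

```text
time_s: 13.77
tcp_pos: [0.6014, -0.0965, 0.2073]
eef_rot: [-180.0, 0.1, -17.2]
contact_force: [0.6, 0.4, -6.7]
gripper_width: 0.0161
```

```bash
python3 - <<'E'
from h import *
print(r.get_state()['contact_force'])
pan(.047,.034,.205)
E
```

```text
[ 0.59309273  0.36993993 -6.70560929]
t 13.77 pos [ 0.6014 -0.0965  0.2073] rot [-1.80e+02  1.00e-01 -1.72e+01] q6 63.6 w 0.0161
MOVE [-0.1433 -0.3238  0.0026] turn -0.142 rows>= 8.5
```

Call:
servo_tool:
  grip: [1, 1, 1, 1, 1, 1, 1, 1, 1, 1]
  translation:
    - [-0.007, -0.016, 0]
    - [-0.02, -0.045, 0]
    - [-0.035, -0.08, 0]
    - [-0.05, -0.115, 0]
    - [-0.066, -0.15, 0]
    - [-0.081, -0.184, 0]
    - [-0.096, -0.218, 0]
    - [-0.111, -0.251, 0]
    - [-0.125, -0.283, 0]
    - [-0.138, -0.312, 0]
  turn: [0, -0.02, -0.04, -0.06, -0.08, -0.1, -0.12, -0.142, -0.142, -0.142]

```text
time_s: 14.6
tcp_pos: [0.5608, 0.2436, 0.2055]
eef_rot: [179.8, 0.2, -9.0]
contact_force: [1.6, 0.1, -5.6]
gripper_width: 0.0157
```

Call:
servo_tool:
  grip: [1, 1, 1, 1]
  translation:
    - [-0.006, -0.012, 0.01]
    - [-0.006, -0.012, 0.02]
    - [-0.006, -0.012, 0.02]
    - [-0.006, -0.012, 0.02]
  turn: [0, 0, 0, 0]

```text
time_s: 14.93
tcp_pos: [0.5574, 0.2537, 0.186]
eef_rot: [179.8, 0.2, -9.0]
contact_force: [0.2, -0.4, -5.3]
gripper_width: 0.016
```

```bash
python3 - <<'E'
from h import *
p,d=capture('scene'); crop(p,290,230,190,180,3.3,'s9.png')
pan(.047,.034,.120)
E
```

```text
t 14.98 pos [0.5582 0.2537 0.1872] rot [ 1.799e+02  1.000e-01 -9.100e+00] q6 38.2 w 0.0158
MOVE [ 0.002  -0.0019  0.0672] turn 0.0 rows>= 1.6
```

View pics/s9.png

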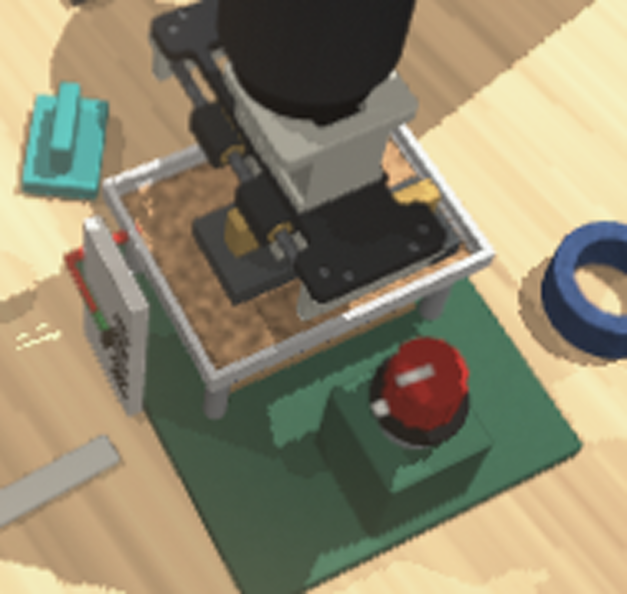

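Call:
servo_tool:
  grip: [1, 1, 1, 1, 1, 1, 1, 1, 1, 1]
  translation:
    - [0.001, -0.001, 0.02]
    - [0.001, -0.001, 0.04]
    - [0.001, -0.001, 0.05]
    - [0.001, -0.001, 0.056]
    - [0.001, -0.001, 0.061]
    - [0.001, -0.001, 0.065]
    - [0.001, -0.001, 0.068]
    - [0.001, -0.001, 0.068]
    - [0.001, -0.001, 0.068]
    - [0.001, -0.001, 0.068]
  turn: [0, 0, 0, 0, 0, 0, 0, 0, 0, 0]

```text
time_s: 15.82
tcp_pos: [0.5602, 0.2559, 0.1214]
eef_rot: [-180.0, -0.1, -9.0]
contact_force: [0.1, -1.2, -3.1]
gripper_width: 0.0158
```

Call:
servo_tool:
  grip: [0.3, 0.3, 0.3, 0.3, 0.3, 0.3, 0.3, 0.3]
  translation:
    - [0, 0, 0]
    - [0, 0, 0]
    - [0, 0, 0]
    - [0, 0, 0]
    - [0, 0, -0.01]
    - [0, 0, -0.04]
    - [0, 0, -0.08]
    - [0, 0, -0.09]
  turn: [0, 0, 0, 0, 0, 0, 0, 0]

```text
time_s: 16.48
tcp_pos: [0.5624, 0.257, 0.2178]
eef_rot: [-179.7, -0.4, -9.0]
contact_force: [0.5, 0.8, 2.0]
gripper_width: 0.0305
```

```bash
python3 - <<'E'
from h import *
print(r.get_state()['contact_force'])
p,d=capture('scene'); crop(p,290,230,190,180,3.3,'s10.png'); crop(p,300,280,50,80,7,'s10b.png')
go(.4429,-.0927,.125,-6)
E
```

```text
[0.54476285 0.83219494 1.99616673]
t 16.53 pos [0.5625 0.2573 0.218 ] rot [-179.6   -0.4   -9. ] q6 38.2 w 0.0305
MOVE [-0.0642  0.365   0.0902] turn -0.052 rows>= 9.1
```

View pics/s10.png

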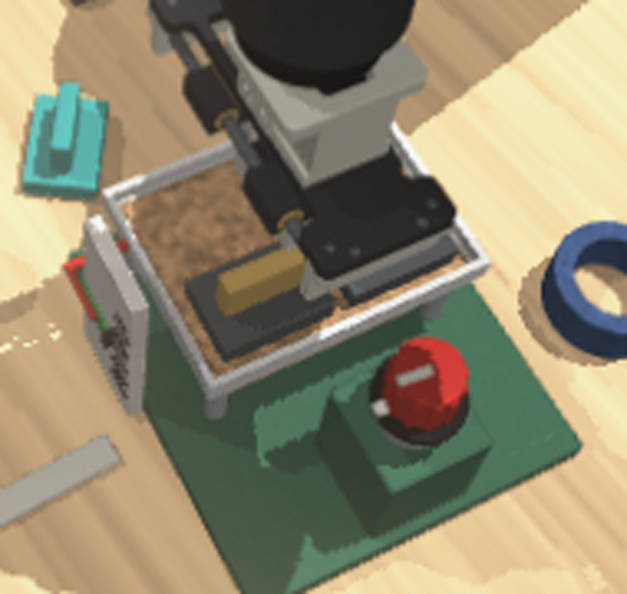

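View pics/s10b.png

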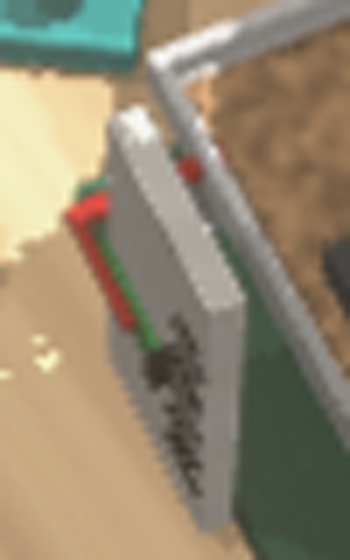

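Two weights stand flat, and the pointer is sinking toward the band. Third weight: D at (0.443,−0.093).

Call:
servo_tool:
  grip: [-0.1, -0.1, -0.1, -0.1, -0.1, -0.1, -0.1, -0.1, -0.1, -0.1]
  translation:
    - [-0.003, 0.018, 0]
    - [-0.009, 0.05, 0]
    - [-0.015, 0.086, 0]
    - [-0.022, 0.124, 0]
    - [-0.029, 0.163, 0]
    - [-0.036, 0.202, 0]
    - [-0.042, 0.24, 0.02]
    - [-0.049, 0.279, 0.04]
    - [-0.056, 0.316, 0.055]
    - [-0.062, 0.35, 0.065]
  turn: [0, -0.02, -0.04, -0.052, -0.052, -0.052, -0.052, -0.052, -0.052, -0.052]

```text
time_s: 17.37
tcp_pos: [0.4424, -0.0816, 0.1455]
eef_rot: [-180.0, -0.1, -6.0]
contact_force: [0.8, -0.2, 0.5]
gripper_width: 0.0479
```

Call:
servo_tool:
  grip: [-0.1, -0.1, -0.1, -0.1]
  translation:
    - [-0.002, 0.015, 0.015]
    - [-0.002, 0.015, 0.026]
    - [-0.002, 0.015, 0.026]
    - [-0.002, 0.015, 0.026]
  turn: [0, 0, 0, 0]

```text
time_s: 17.7
tcp_pos: [0.4402, -0.095, 0.1202]
eef_rot: [180.0, -0.0, -6.1]
contact_force: [0.5, -0.3, 0.7]
gripper_width: 0.0481
```

```bash
python3 -c "
from h import *
look('w11.png')"
```

```text
grip [442.7 -96.6] [16.  59.4] yaw -5.6 0.0515
t 17.75 pos [ 0.4408 -0.0946  0.1206] rot [-1.8e+02 -1.0e-01 -6.0e+00] q6 70.9 w 0.0484
MOVE [0.002  0.0018 0.0966] turn -0.007 rows>= 2.3
```

View pics/w11.png

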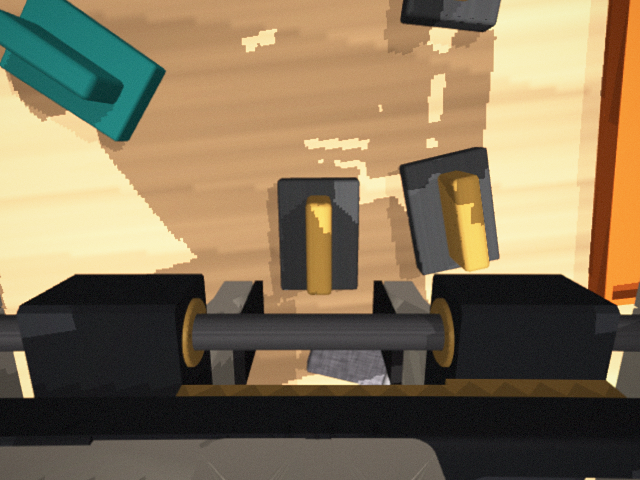

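The iron weight's brass grip is at (318,245), centred between the jaws.

Call:
servo_tool:
  grip: [-0.1, -0.1, -0.1, -0.1, 1, 1, 1, 1, 1, 1]
  translation:
    - [0.002, 0.002, 0.03]
    - [0.002, 0.002, 0.065]
    - [0.002, 0.002, 0.095]
    - [0.002, 0.002, 0.096]
    - [0.002, 0.002, 0.096]
    - [0.002, 0.002, 0.096]
    - [0.002, 0.002, 0.096]
    - [0.002, 0.002, 0.096]
    - [0.002, 0.002, 0.096]
    - [0.002, 0.002, 0.096]
  turn: [0, 0, 0, 0, 0, 0, 0, 0, 0, 0]

```text
time_s: 18.58
tcp_pos: [0.4427, -0.0967, 0.0247]
eef_rot: [-179.9, -0.1, -6.0]
contact_force: [-1.9, 3.4, 10.3]
gripper_width: 0.0159
```

Call:
servo_tool:
  grip: [1, 1, 1, 1]
  translation:
    - [0, 0, 0]
    - [0, 0, 0]
    - [0, 0, 0]
    - [0, 0, -0.005]
  turn: [0, 0, 0, 0]

```text
time_s: 18.92
tcp_pos: [0.4412, -0.097, 0.0285]
eef_rot: [-180.0, 0.0, -6.1]
contact_force: [-0.3, -0.1, -6.0]
gripper_width: 0.0157
```

Call:
servo_tool:
  grip: [1, 1, 1, 1, 1, 1, 1, 1, 1]
  translation:
    - [0, 0, -0.02]
    - [0, 0, -0.05]
    - [0, 0, -0.085]
    - [0, 0, -0.12]
    - [0, 0, -0.15]
    - [0, 0, -0.17]
    - [0, 0, -0.18]
    - [0, 0, -0.18]
    - [0, 0, -0.18]
  turn: [0, 0, 0, 0, 0, 0, 0, 0, 0]

```text
time_s: 19.67
tcp_pos: [0.4407, -0.0969, 0.2075]
eef_rot: [-180.0, 0.1, -6.1]
contact_force: [-0.8, 0.6, -7.3]
gripper_width: 0.0154
```

```bash
python3 - <<'E'
from h import *
print(r.get_state()['contact_force'])
pan(-.047,-.034,.205)
E
```

```text
[-0.83087758  0.61581961 -7.31278078]
t 19.67 pos [ 0.4407 -0.0969  0.2075] rot [-1.8e+02  1.0e-01 -6.1e+00] q6 71.2 w 0.0154
MOVE [-0.0159 -0.2998  0.0026] turn 0.052 rows>= 7.2
```

Call:
servo_tool:
  grip: [1, 1, 1, 1, 1, 1, 1, 1, 1, 1]
  translation:
    - [-0.001, -0.016, 0]
    - [-0.002, -0.045, 0]
    - [-0.004, -0.08, 0]
    - [-0.006, -0.115, 0]
    - [-0.008, -0.15, 0]
    - [-0.01, -0.185, 0]
    - [-0.012, -0.22, 0]
    - [-0.014, -0.255, 0]
    - [-0.015, -0.283, 0]
    - [-0.016, -0.299, 0]
  turn: [0, 0.02, 0.04, 0.052, 0.052, 0.052, 0.052, 0.052, 0.052, 0.052]

```text
time_s: 20.5
tcp_pos: [0.4565, 0.2042, 0.2058]
eef_rot: [179.8, 0.2, -9.0]
contact_force: [1.5, -1.1, -6.1]
gripper_width: 0.0156
```

Call:
servo_tool:
  grip: [1, 1, 1, 1]
  translation:
    - [0, 0, 0.01]
    - [0, 0, 0.02]
    - [0, 0, 0.02]
    - [0, 0, 0.02]
  turn: [0, 0, 0, 0]

```text
time_s: 20.83
tcp_pos: [0.4563, 0.2003, 0.1868]
eef_rot: [179.8, 0.2, -9.1]
contact_force: [0.5, 0.1, -5.1]
gripper_width: 0.0156
```

```bash
python3 - <<'E'
from h import *
p,d=capture('scene'); crop(p,290,230,190,180,3.3,'s12.png')
pan(-.047,-.034,.108)
E
```

```text
t 20.88 pos [0.457  0.2007 0.1877] rot [ 1.799e+02  1.000e-01 -9.100e+00] q6 34.6 w 0.0158
MOVE [-0.0005 -0.0022  0.0797] turn 0.0 rows>= 1.9
```

View pics/s12.png

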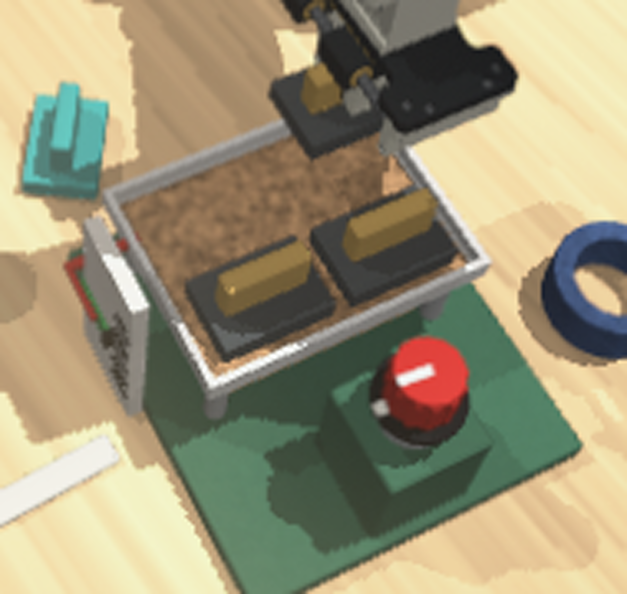

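Call:
servo_tool:
  grip: [1, 1, 1, 1, 1, 1, 1, 1, 1, 1]
  translation:
    - [0, -0.001, 0.02]
    - [0, -0.001, 0.045]
    - [0, -0.001, 0.06]
    - [0, -0.001, 0.066]
    - [0, -0.001, 0.071]
    - [0, -0.001, 0.076]
    - [0, -0.001, 0.08]
    - [0, -0.001, 0.081]
    - [0, -0.001, 0.081]
    - [0, -0.001, 0.081]
  turn: [0, 0, 0, 0, 0, 0, 0, 0, 0, 0]

```text
time_s: 21.72
tcp_pos: [0.4581, 0.2032, 0.1083]
eef_rot: [-180.0, -0.1, -9.0]
contact_force: [1.0, -1.7, -3.4]
gripper_width: 0.0158
```

Call:
servo_tool:
  grip: [0.3, 0.3, 0.3, 0.3, 0.3, 0.3, 0.3, 0.3, 0.3]
  translation:
    - [0, 0, 0]
    - [0, 0, 0]
    - [0, 0, 0]
    - [0, 0, 0]
    - [0, 0, -0.01]
    - [0, 0, -0.04]
    - [0, 0, -0.08]
    - [0, 0, -0.12]
    - [0, 0, -0.125]
  turn: [0, 0, 0, 0, 0, 0, 0, 0, 0]

```text
time_s: 22.47
tcp_pos: [0.4606, 0.2047, 0.2409]
eef_rot: [-179.6, -0.5, -9.0]
contact_force: [1.5, 1.1, 0.9]
gripper_width: 0.0304
```

```bash
python3 - <<'E'
from h import *
print(r.get_state()['contact_force'])
p,d=capture('scene'); crop(p,290,230,190,180,3.3,'s13.png'); crop(p,300,280,50,80,7,'s13b.png')
go(.774,.189,.230,-9.1)
E
```

```text
[1.49061961 1.09466256 0.92929474]
t 22.52 pos [0.4598 0.2046 0.2389] rot [-179.6   -0.4   -9. ] q6 34.5 w 0.0306
MOVE [ 0.3127 -0.0336  0.0113] turn 0.002 rows>= 7.5
```

View pics/s13.png

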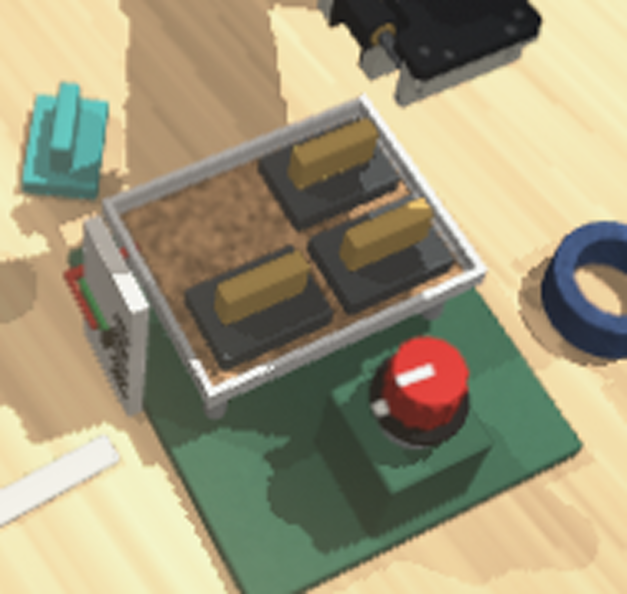

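View pics/s13b.png

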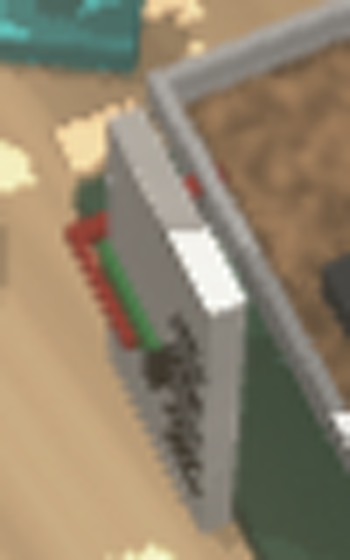

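Call:
servo_tool:
  grip: [-1, -1, -1, -1, -1, -1, -1, -1, -1, -1]
  translation:
    - [0.018, -0.002, 0]
    - [0.05, -0.005, 0]
    - [0.085, -0.009, 0]
    - [0.125, -0.013, 0]
    - [0.165, -0.018, 0]
    - [0.205, -0.022, 0]
    - [0.245, -0.026, 0]
    - [0.28, -0.03, 0.005]
    - [0.302, -0.033, 0.009]
    - [0.312, -0.034, 0.011]
  turn: [0, 0, 0, 0, 0, 0, 0, 0, 0, 0]

```text
time_s: 23.35
tcp_pos: [0.7732, 0.1865, 0.219]
eef_rot: [179.9, 0.1, -9.1]
contact_force: [-1.0, 0.2, -1.0]
gripper_width: 0.0865
```

Call:
servo_tool:
  grip: [-1, -1, -1, -1, -1]
  translation:
    - [0, 0, 0]
    - [0, 0, 0]
    - [0, 0, 0]
    - [0, 0, 0]
    - [0, 0, 0]
  turn: [0, 0, 0, 0, 0]

```text
time_s: 23.77
tcp_pos: [0.7704, 0.1879, 0.223]
eef_rot: [-180.0, -0.1, -9.0]
contact_force: [0.5, 0.2, -0.5]
gripper_width: 0.0876
```

```bash
python3 - <<'E'
from h import *
C=cam('wrist');p,d=capture('wrist'); cv2.imwrite('pics/w14.png',p)
crop(p,260,320,140,70,5.7,'c14.png')
for u in(315,335): 
  for v in range(350,386,2): print(u,v,p[v,u],bydepth('wrist',[(u,v)],d,C).round(4))
p,d=capture('top'); cv2.imwrite('pics/t14.png',p); X=cloud('top',d); 
uv=proj('top',[[*loc(PC,PY,.047,-.034),.079]])[0].round().astype(int); print('floor',np.nanmedian(X[uv[1]-5:uv[1]+5,uv[0]-5:uv[0]+5,2]))
E
```

```text
315 350 [65 68 74] [[0.6445 0.2097 0.0517]]
315 352 [75 81 90] [[0.6449 0.2096 0.0559]]
315 354 [67 71 76] [[0.6452 0.2095 0.0599]]
315 356 [57 67 63] [[0.6495 0.2087 0.0704]]
315 358 [25 50 16] [[0.6492 0.2087 0.0732]]
315 360 [25 56 19] [[0.8394 0.1758 0.3809]]
315 362 [24 54 11] [[0.6492 0.2087 0.0795]]
315 364 [25 57 20] [[0.6482 0.2088 0.081 ]]
315 366 [24 65 18] [[0.6482 0.2088 0.084 ]]
315 368 [40 94 30] [[0.6471 0.209  0.0854]]
315 370 [66 83 70] [[0.6451 0.2093 0.0853]]
315 372 [80 82 89] [[0.644  0.2095 0.0867]]
315 374 [73 81 86] [[0.644  0.2094 0.0896]]
315 376 [74 78 86] [[0.6444 0.2093 0.093 ]]
315 378 [77 80 90] [[0.6447 0.2093 0.0962]]
315 380 [71 75 85] [[0.6443 0.2093 0.0984]]
315 382 [76 82 88] [[0.6442 0.2093 0.1011]]
315 384 [61 67 78] [[0.6446 0.2092 0.1042]]
335 350 [62 67 73] [[0.6425 0.1906 0.0534]]
335 352 [74 79 86] [[0.6425 0.1908 0.0569]]
335 354 [46 47 72] [[0.6519 0.1902 0.0756]]
335 356 [ 6 12 72] [[0.6518 0.1904 0.0787]]
335 358 [ 14  19 113] [[0.6516 0.1905 0.0814]]
335 360 [ 14  17 124] [[0.6488 0.1909 0.0801]]
335 362 [23 52 51] [[0.6462 0.1912 0.0791]]
335 364 [30 60 19] [[0.6455 0.1914 0.0811]]
335 366 [26 66 18] [[0.6454 0.1915 0.084 ]]
335 368 [40 94 25] [[0.645  0.1917 0.0864]]
335 370 [70 89 73] [[0.6423 0.192  0.0853]]
335 372 [79 85 91] [[0.6418 0.1922 0.0874]]
335 374 [79 82 90] [[0.8394 0.1758 0.3809]]
335 376 [75 78 85] [[0.6423 0.1924 0.0939]]
335 378 [71 74 80] [[0.6419 0.1926 0.0961]]
335 380 [79 85 90] [[0.6422 0.1927 0.0992]]
335 382 [74 81 88] [[0.6419 0.1928 0.1015]]
335 384 [60 68 79] [[0.6426 0.1929 0.1051]]
floor 0.07804945560102283
```

View pics/c14.png

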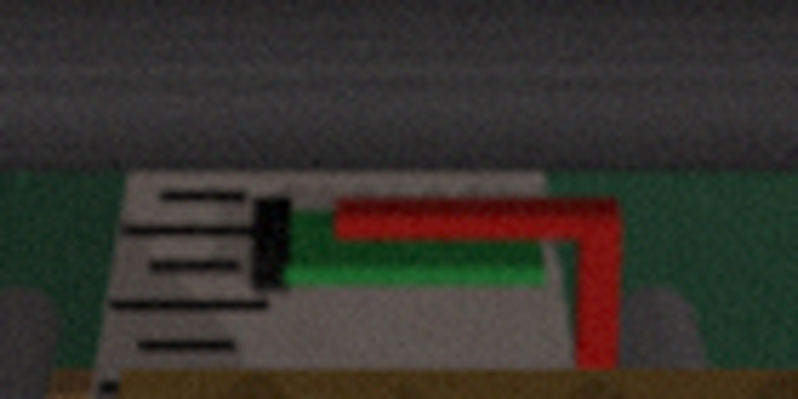

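The pointer is at z≈0.078 and the band spans 0.070–0.086, so it is centred on the band. Next I measure the screw heights.

```bash
python3 - <<'E'
from h import *
C=cam('top'); D=np.load('pics/top0.npy'); X=cloud('top',D,C)
for lab,(x,y) in {'pillar corner':(.03,.118),'pillar corner2':(-.03,.118),'flange':(0,.119),'knob':(0,.145),'flange-x':(-.026,.145)}.items():
  for z in (.1,.12,.135,.166):
    uv=proj('top',[[*loc(PC,PY,x,y),z]],C)[0]; u,v=uv.round().astype(int); print(lab,z,X[v,u].round(4))
K=X[225:255,150:190].reshape(-1,3); K=K[K[:,2]>.160]; print(len(K),np.median(K[:,2]),cv2.minEnclosingCircle((K[:,:2]*1000).astype(np.float32)), loc(PC,PY,0,.145))
go(.531,.372,.225,50)
E
```

```text
pillar corner 0.1 [0.5568 0.3396 0.1002]
pillar corner 0.12 [0.5585 0.3431 0.1068]
pillar corner 0.135 [0.5616 0.3494 0.1023]
pillar corner 0.166 [0.5641 0.3572 0.1018]
pillar corner2 0.1 [0.4978 0.3499 0.1003]
pillar corner2 0.12 [0.498  0.3559 0.0967]
pillar corner2 0.135 [0.5002 0.36   0.1007]
pillar corner2 0.166 [0.5027 0.3677 0.1004]
flange 0.1 [0.5286 0.3464 0.099 ]
flange 0.12 [0.5285 0.3512 0.0998]
flange 0.135 [0.5281 0.3489 0.1286]
flange 0.166 [0.5294 0.3533 0.1407]
knob 0.1 [0.5247 0.3546 0.1625]
knob 0.12 [0.5272 0.36   0.1607]
knob 0.135 [0.5291 0.3637 0.1652]
knob 0.166 [0.5312 0.3727 0.1674]
flange-x 0.1 [0.505  0.3746 0.1032]
flange-x 0.12 [0.5054 0.3726 0.1289]
flange-x 0.135 [0.5054 0.3779 0.1276]
flange-x 0.166 [0.5075 0.3869 0.1311]
256 0.16433005093724729 ((532.7300415039062, 373.32818603515625), 22.941804885864258) [0.53143292 0.372175  ]
t 23.87 pos [0.7706 0.1879 0.2227] rot [-1.8e+02 -1.0e-01 -9.0e+00] q6 53.3 w 0.0879
MOVE [-0.2655 -0.1443 -0.0024] turn -1.03 rows>= 8.2
```

Call:
servo_tool:
  grip: [-1, -1, -1, -1, -1, -1, -1, -1, -1, -1]
  translation:
    - [-0.015, -0.008, -0.01]
    - [-0.042, -0.023, -0.015]
    - [-0.075, -0.041, -0.015]
    - [-0.11, -0.06, -0.015]
    - [-0.145, -0.079, -0.015]
    - [-0.18, -0.098, -0.015]
    - [-0.212, -0.115, -0.015]
    - [-0.24, -0.13, -0.015]
    - [-0.26, -0.141, -0.01]
    - [-0.2655, -0.1445, -0.003]
  turn: [-0.08, -0.19, -0.31, -0.43, -0.55, -0.67, -0.79, -0.91, -1.0, -1.03]

```text
time_s: 24.7
tcp_pos: [0.529, 0.3744, 0.2263]
eef_rot: [-180.0, -0.2, 50.5]
contact_force: [0.4, 0.0, 0.3]
gripper_width: 0.0879
```

Call:
servo_tool:
  grip: [-1, -1, -1, -1]
  translation:
    - [0, 0, 0]
    - [0, 0, 0]
    - [0, 0, 0]
    - [0, 0, 0]
  turn: [0, 0, 0, 0]

```text
time_s: 25.03
tcp_pos: [0.5325, 0.3713, 0.2248]
eef_rot: [180.0, -0.0, 49.8]
contact_force: [-1.0, 0.6, -0.1]
gripper_width: 0.0879
```

```bash
python3 - <<'E'
from h import *
C=cam('wrist');p,d=capture('wrist'); cv2.imwrite('pics/w15.png',p); X=cloud('wrist',d,C)
h=cv2.cvtColor(p,cv2.COLOR_BGR2HSV); m=((h[...,0]<8)|(h[...,0]>172))&(h[...,1]>150)&(h[...,2]>60)
K=X[m]; K=K[(K[:,2]>.158)&(K[:,2]<.175)]; print(len(K),np.median(K[:,2]),cv2.minEnclosingCircle((K[:,:2]*1000).astype(np.float32)))
go(.531,.3725,.138,50)
E
```

```text
3710 0.16366079371597103 ((531.68408203125, 371.09576416015625), 23.193031311035156)
t 25.08 pos [0.5324 0.3712 0.2247] rot [180.   -0.   49.8] q6 87.8 w 0.0874
MOVE [ 0.     -0.0019  0.0867] turn -0.003 rows>= 2.1
```

View pics/w15.png

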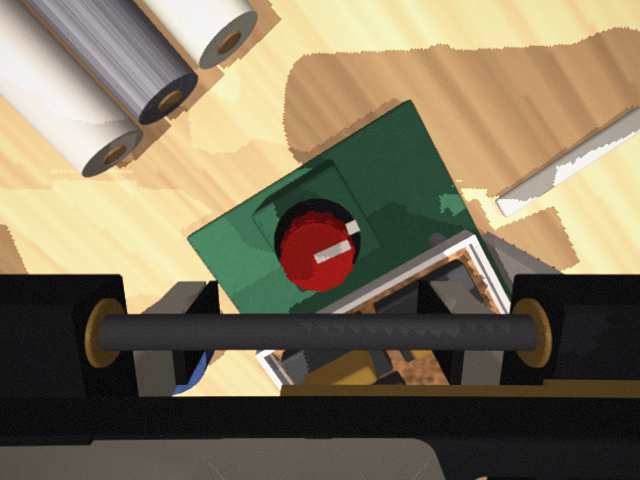

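The knob is centred at (0.5317,0.371) and the tool is over it. Descend and grip.

Call:
servo_tool:
  grip: [-1, -1, -1, -1, -1, 1, 1, 1, 1, 1]
  translation:
    - [0, 0, 0.02]
    - [0, 0, 0.045]
    - [0, 0, 0.07]
    - [0, 0, 0.083]
    - [0, 0, 0.086]
    - [0, 0, 0.086]
    - [0, 0, 0.086]
    - [0, 0, 0.086]
    - [0, 0, 0.086]
    - [0, 0, 0.086]
  turn: [0, 0, 0, 0, 0, 0, 0, 0, 0, 0]

```text
time_s: 25.92
tcp_pos: [0.5319, 0.3723, 0.1397]
eef_rot: [180.0, -0.1, 50.0]
contact_force: [-0.3, -0.4, -0.5]
gripper_width: 0.0599
```

Call:
servo_tool:
  grip: [1, 1, 1, 1, 1, 1, 1, 1]
  translation:
    - [0, 0, 0]
    - [0, 0, 0]
    - [0, 0, 0]
    - [0, 0, 0]
    - [0, 0, 0]
    - [0, 0, 0]
    - [0, 0, 0]
    - [0, 0, 0]
  turn: [0, 0, 0, 0, 0, 0, 0, 0]

```text
time_s: 26.58
tcp_pos: [0.5319, 0.3718, 0.1388]
eef_rot: [180.0, -0.0, 50.0]
contact_force: [3.1, -2.5, 4.5]
gripper_width: 0.0435
```

Gripped at 44 mm. Push in about 18 mm, in steps.

Call:
servo_tool:
  grip: [1, 1, 1, 1, 1, 1, 1]
  translation:
    - [0, 0, 0.004]
    - [0, 0, 0.008]
    - [0, 0, 0.012]
    - [0, 0, 0.016]
    - [0, 0, 0.018]
    - [0, 0, 0.018]
    - [0, 0, 0.018]
  turn: [0, 0, 0, 0, 0, 0, 0]

```text
time_s: 27.17
tcp_pos: [0.5319, 0.3719, 0.1213]
eef_rot: [180.0, -0.0, 50.0]
contact_force: [1.7, -3.1, 7.8]
gripper_width: 0.0429
```

Call:
servo_tool:
  grip: [1, 1, 1, 1, 1, 1, 1, 1, 1, 1]
  translation:
    - [0, 0, 0.001]
    - [0, 0, 0.001]
    - [0, 0, 0.001]
    - [0, 0, 0.001]
    - [0, 0, 0.001]
    - [0, 0, 0.001]
    - [0, 0, 0.001]
    - [0, 0, 0.001]
    - [0, 0, 0.001]
    - [0, 0, 0.001]
  turn: [0.08, 0.17, 0.26, 0.35, 0.44, 0.53, 0.62, 0.71, 0.8, 0.9]

```text
time_s: 28.0
tcp_pos: [0.5318, 0.3722, 0.1205]
eef_rot: [-180.0, -0.1, -1.8]
contact_force: [0.2, -2.7, 7.7]
gripper_width: 0.0433
```

```bash
python3 - <<'E'
from h import *
s=r.get_state(); print(s['contact_force'],s['moment'])
p,d=capture('scene'); crop(p,360,290,110,110,5,'s16.png')
E
```

```text
[ 0.22391186 -2.74390887  7.67587335] [-1.0940069  -0.27835466  0.11762244]
```

View pics/s16.png

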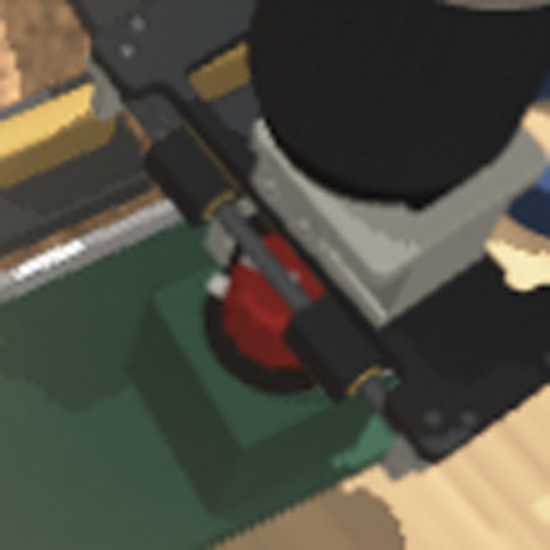

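Moment about z is 0.12 N m, about what the screw takes, so it is turning. Continue.

Call:
servo_tool:
  grip: [1, 1, 1, 1, 1, 1, 1, 1, 1, 1]
  translation:
    - [0, 0, 0]
    - [0, 0, 0]
    - [0, 0, 0]
    - [0, 0, 0]
    - [0, 0, 0]
    - [0, 0, 0]
    - [0, 0, 0]
    - [0, 0, 0]
    - [0, 0, 0]
    - [0, 0, 0]
  turn: [0.09, 0.18, 0.27, 0.36, 0.45, 0.54, 0.63, 0.72, 0.81, 0.9]

```text
time_s: 28.88
tcp_pos: [0.532, 0.3724, 0.1206]
eef_rot: [-179.9, -0.0, -53.4]
contact_force: [1.7, -2.0, 7.3]
gripper_width: 0.0431
```

Call:
servo_tool:
  grip: [1, 1, 1, 1, 1, 1, 1, 1, 1]
  translation:
    - [0, 0, 0]
    - [0, 0, 0]
    - [0, 0, 0]
    - [0, 0, 0]
    - [0, 0, 0]
    - [0, 0, 0]
    - [0, 0, 0]
    - [0, 0, 0]
    - [0, 0, 0]
  turn: [0.09, 0.18, 0.27, 0.36, 0.45, 0.54, 0.63, 0.66, 0.66]

```text
time_s: 29.63
tcp_pos: [0.5323, 0.3725, 0.1208]
eef_rot: [-179.9, 0.1, -91.1]
contact_force: [2.0, -1.9, 8.5]
gripper_width: 0.043
```

```bash
python3 - <<'E'
from h import *
s=r.get_state(); print(s['contact_force'],s['moment'],s['joints'])
E
```

```text
[ 1.96534462 -1.87189331  8.51977302] [-0.8869565  -0.82782479 -0.08474476] [ 5.21812480e+01  2.27423064e+01 -1.06239160e+01  5.64228921e-02
 -5.65120951e+01 -5.32852517e+01]
```

About 2.46 rad turned on top of the starting 0.0–0.15. Release and look.

Call:
servo_tool:
  grip: [-0.4, -0.4, -0.4, -0.4, -0.4, -0.4, -0.4, -0.4, -0.4, -0.4]
  translation:
    - [0, 0, 0]
    - [0, 0, 0]
    - [0, 0, 0]
    - [0, 0, 0]
    - [0, 0, -0.01]
    - [0, 0, -0.04]
    - [0, 0, -0.08]
    - [0, 0, -0.11]
    - [0, 0, -0.115]
    - [0, 0, -0.115]
  turn: [0, 0, 0, 0, 0, 0, 0, 0, 0, 0]

```text
time_s: 30.47
tcp_pos: [0.5325, 0.373, 0.2386]
eef_rot: [-179.8, 0.3, -91.0]
contact_force: [0.7, 0.3, -0.6]
gripper_width: 0.061
```

```bash
python3 - <<'E'
from h import *
C=cam('wrist');p,d=capture('wrist'); cv2.imwrite('pics/w17.png',p); X=cloud('wrist',d,C)
h=cv2.cvtColor(p,cv2.COLOR_BGR2HSV); m=((h[...,0]<8)|(h[...,0]>172))&(h[...,1]>150)&(h[...,2]>60)
K=X[m]; print(np.median(K[:,2]),np.percentile(K[:,2],[5,50,95]))
p,d=capture('scene'); crop(p,290,230,190,180,3.3,'s17.png')
E
```

```text
nan [nan nan nan]
```

View pics/w17.png

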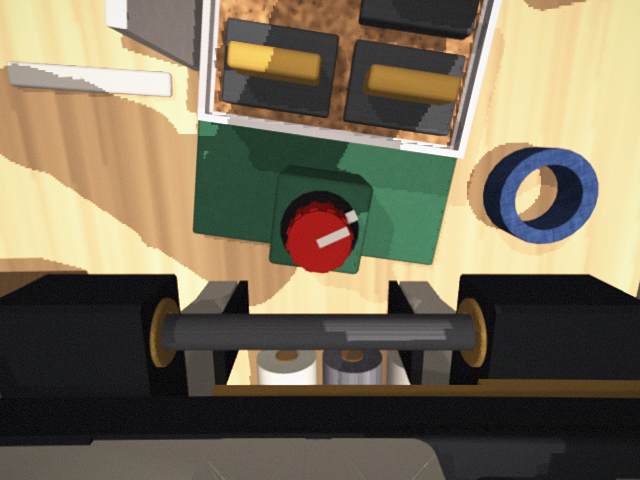

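View pics/s17.png

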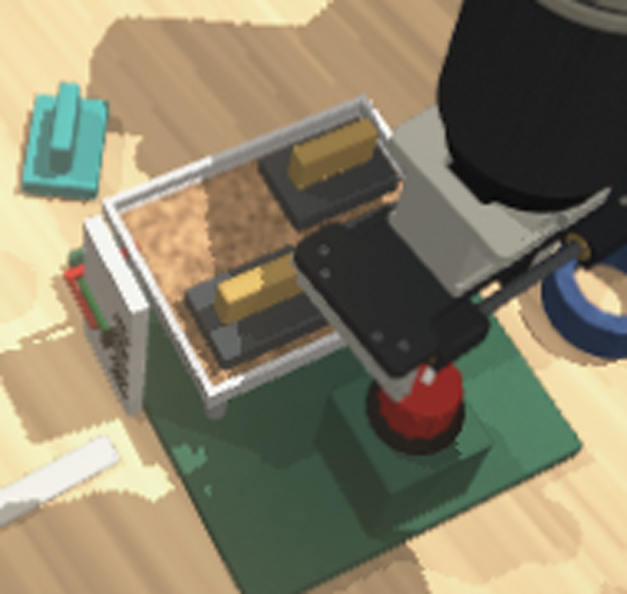

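```bash
python3 - <<'E'
from h import *
C=cam('wrist');p,d=capture('wrist'); X=cloud('wrist',d,C)
print(np.nanpercentile(X[235:262,300:318,2],[5,50,95]))
p,d=capture('scene'); X=cloud('scene',d)
print(np.nanmedian(X[230+385//3:230+395//3, 290+400//3:290+440//3,2]))
p,d=capture('top'); cv2.imwrite('pics/t18.png',p); X=cloud('top',d)
for (u,v) in [(390,221),(388,279)]:
    S=X[v-26:v+26,u-20:u+22].reshape(-1,3); G=S[S[:,2]>0.042]; rc=cv2.minAreaRect((G[:,:2]*1000).astype(np.float32)); print(len(G),rc)
E
```

```text
[0.14774291 0.14887456 0.1499395 ]
0.11323651718213612
137 ((607.471435546875, -194.37437438964844), (16.90249252319336, 60.438514709472656), 77.33264923095703)
140 ((448.955322265625, -186.18788146972656), (58.59291076660156, 16.408893585205078), 6.235541820526123)
```

View pics/t18.png

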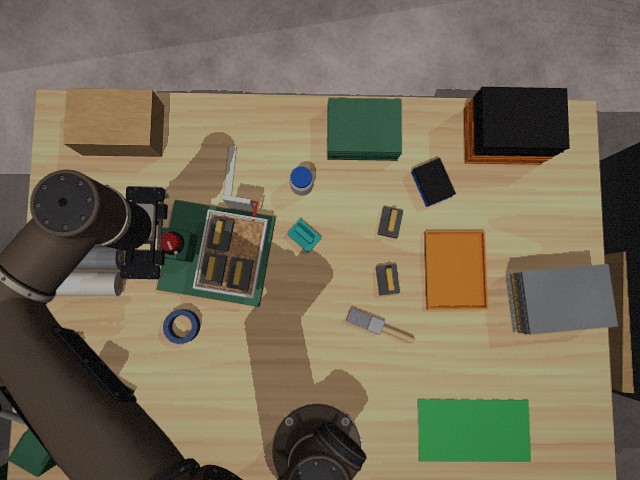

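The knob top has dropped 15 mm (0.164 to 0.149) and its line shows about 2.5 rad, so the screw is home. The remaining weights are C (0.607,−0.195) and E (0.449,−0.186), which go in the tray.

```bash
python3 -c "
from h import *
go(.6075,-.197,.12,-12)"
```

```text
t 30.72 pos [0.531  0.3715 0.2332] rot [ 1.799e+02 -1.000e-01 -9.100e+01] q6 -53.2 w 0.0614
MOVE [ 0.5669 -0.0864  0.114 ] turn -1.378 rows>= 14.0
```

Call:
servo_tool:
  grip: [-0.1, -0.1, -0.1, -0.1, -0.1, -0.1, -0.1, -0.1, -0.1, -0.1]
  translation:
    - [0.018, -0.003, 0]
    - [0.05, -0.008, 0]
    - [0.085, -0.013, 0]
    - [0.12, -0.018, 0]
    - [0.155, -0.024, 0]
    - [0.19, -0.029, 0]
    - [0.225, -0.034, 0]
    - [0.26, -0.04, 0]
    - [0.295, -0.045, 0]
    - [0.33, -0.05, 0]
  turn: [-0.06, -0.14, -0.23, -0.32, -0.41, -0.5, -0.59, -0.68, -0.77, -0.86]

```text
time_s: 31.55
tcp_pos: [0.5754, 0.0394, 0.2336]
eef_rot: [179.9, 0.0, -41.4]
contact_force: [0.6, -0.3, -0.1]
gripper_width: 0.0482
```

```bash
python3 -c "
from h import *
go(.6075,-.197,.12,-12)"
```

```text
t 31.55 pos [0.5754 0.0394 0.2336] rot [179.9   0.  -41.4] q6 25.2 w 0.0482
MOVE [0.1806 0.1558 0.1137] turn -0.514 rows>= 6.3
```

Call:
servo_tool:
  grip: [-0.1, -0.1, -0.1, -0.1, -0.1, -0.1, -0.1, -0.1, -0.1, -0.1]
  translation:
    - [0.025, 0.022, 0.01]
    - [0.05, 0.043, 0.025]
    - [0.078, 0.067, 0.04]
    - [0.105, 0.091, 0.06]
    - [0.132, 0.114, 0.08]
    - [0.157, 0.135, 0.1]
    - [0.175, 0.151, 0.112]
    - [0.1806, 0.156, 0.1137]
    - [0.1806, 0.156, 0.1137]
    - [0.1806, 0.156, 0.1137]
  turn: [-0.09, -0.18, -0.27, -0.36, -0.45, -0.5, -0.514, -0.514, -0.514, -0.514]

```text
time_s: 32.38
tcp_pos: [0.6066, -0.1957, 0.1201]
eef_rot: [180.0, 0.1, -12.3]
contact_force: [-0.0, -0.7, 0.6]
gripper_width: 0.048
```

```bash
python3 -c "
from h import *
look('w19.png')"
```

```text
grip [ 607.6 -198.2] [15.5 59.1] yaw -11.8 0.0515
t 32.43 pos [ 0.6069 -0.195   0.1208] rot [180.    0.  -12.3] q6 78.0 w 0.0481
MOVE [0.0013 0.0029 0.0968] turn -0.008 rows>= 2.3
```

View pics/w19.png

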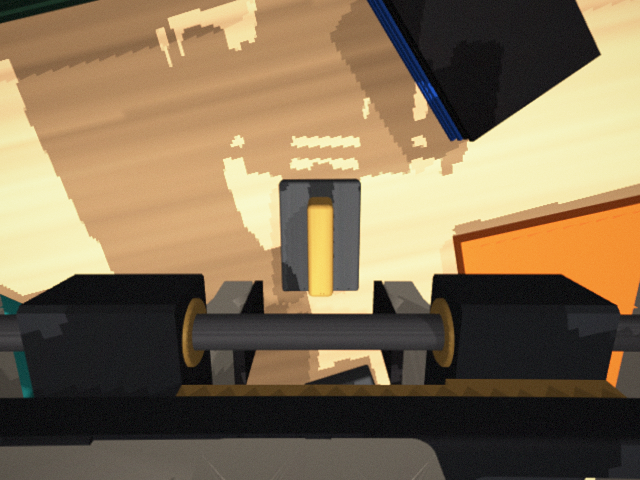

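The grip is centred at (320,248), with the board stack and tray clear of the jaws.

Call:
servo_tool:
  grip: [-0.1, -0.1, -0.1, -0.1, 1, 1, 1, 1, 1, 1]
  translation:
    - [0.001, 0.002, 0.03]
    - [0.001, 0.002, 0.065]
    - [0.001, 0.002, 0.095]
    - [0.001, 0.002, 0.096]
    - [0.001, 0.002, 0.096]
    - [0.001, 0.002, 0.096]
    - [0.001, 0.002, 0.096]
    - [0.001, 0.002, 0.096]
    - [0.001, 0.002, 0.096]
    - [0.001, 0.002, 0.096]
  turn: [0, 0, 0, 0, 0, 0, 0, 0, 0, 0]

```text
time_s: 33.27
tcp_pos: [0.6082, -0.1977, 0.0263]
eef_rot: [-180.0, -0.1, -12.2]
contact_force: [-1.5, 1.9, 5.4]
gripper_width: 0.0158
```

Call:
servo_tool:
  grip: [1, 1, 1, 1]
  translation:
    - [0, 0, 0]
    - [0, 0, 0]
    - [0, 0, 0]
    - [0, 0, -0.005]
  turn: [0, 0, 0, 0]

```text
time_s: 33.6
tcp_pos: [0.6067, -0.1974, 0.0294]
eef_rot: [-180.0, 0.1, -12.3]
contact_force: [-0.6, 1.1, -6.2]
gripper_width: 0.0163
```

Call:
servo_tool:
  grip: [1, 1, 1, 1, 1, 1, 1]
  translation:
    - [0, 0, -0.02]
    - [0, 0, -0.05]
    - [0, 0, -0.075]
    - [0, 0, -0.09]
    - [0, 0, -0.095]
    - [0, 0, -0.095]
    - [0, 0, -0.095]
  turn: [0, 0, 0, 0, 0, 0, 0]

```text
time_s: 34.18
tcp_pos: [0.6065, -0.1974, 0.1235]
eef_rot: [-180.0, 0.1, -12.3]
contact_force: [0.0, 0.7, -6.9]
gripper_width: 0.0157
```

```bash
python3 -c "
from h import *
tray(.048,-.036,.12)"
```

```text
t 34.18 pos [ 0.6065 -0.1974  0.1235] rot [-1.80e+02  1.00e-01 -1.23e+01] q6 78.3 w 0.0157
MOVE [-0.0338  0.2254  0.0035] turn -0.227 rows>= 5.5
```

Call:
servo_tool:
  grip: [1, 1, 1, 1, 1, 1, 1, 1, 1]
  translation:
    - [-0.003, 0.018, 0]
    - [-0.008, 0.05, 0]
    - [-0.013, 0.085, 0]
    - [-0.018, 0.12, 0]
    - [-0.024, 0.155, 0]
    - [-0.029, 0.19, 0]
    - [-0.033, 0.215, 0]
    - [-0.034, 0.2254, 0]
    - [-0.034, 0.2254, 0]
  turn: [-0.03, -0.07, -0.11, -0.15, -0.19, -0.227, -0.227, -0.227, -0.227]

```text
time_s: 34.93
tcp_pos: [0.524, -0.4125, 0.1222]
eef_rot: [-179.9, 0.2, 0.5]
contact_force: [0.6, 0.7, -6.3]
gripper_width: 0.0156
```

```bash
python3 -c "
from h import *
tray(.048,-.036,.0325)"
```

```text
t 34.93 pos [ 0.524  -0.4125  0.1222] rot [-179.9    0.2    0.5] q6 112.1 w 0.0156
MOVE [ 0.0018 -0.0019  0.0897] turn -0.003 rows>= 2.2
```

Call:
servo_tool:
  grip: [1, 1, 1, 1, 1, 1, 1]
  translation:
    - [0.001, -0.001, 0.03]
    - [0.001, -0.001, 0.06]
    - [0.001, -0.001, 0.08]
    - [0.001, -0.001, 0.088]
    - [0.001, -0.001, 0.091]
    - [0.001, -0.001, 0.091]
    - [0.001, -0.001, 0.091]
  turn: [0, 0, 0, 0, 0, 0, 0]

```text
time_s: 35.52
tcp_pos: [0.5282, -0.4095, 0.0343]
eef_rot: [180.0, -0.0, 0.8]
contact_force: [0.8, -0.6, -5.3]
gripper_width: 0.0155
```

Call:
servo_tool:
  grip: [0.3, 0.3, 0.3, 0.3, 0.3, 0.3, 0.3, 0.3]
  translation:
    - [0, 0, 0]
    - [0, 0, 0]
    - [0, 0, 0]
    - [0, 0, 0]
    - [0, 0, -0.01]
    - [0, 0, -0.04]
    - [0, 0, -0.08]
    - [0, 0, -0.095]
  turn: [0, 0, 0, 0, 0, 0, 0, 0]

```text
time_s: 36.18
tcp_pos: [0.5294, -0.4112, 0.1353]
eef_rot: [179.8, -0.3, 0.8]
contact_force: [1.2, -0.6, 1.2]
gripper_width: 0.0308
```

```bash
python3 -c "
from h import *
go(.449,-.189,.12,6.3)"
```

```text
t 36.18 pos [ 0.5294 -0.4112  0.1353] rot [179.8  -0.3   0.8] q6 111.9 w 0.0308
MOVE [-0.0774 -0.2234  0.014 ] turn -0.096 rows>= 5.7
```

Call:
servo_tool:
  grip: [-0.1, -0.1, -0.1, -0.1, -0.1, -0.1, -0.1, -0.1, -0.1, -0.1]
  translation:
    - [-0.006, -0.018, 0]
    - [-0.017, -0.05, 0]
    - [-0.029, -0.085, 0]
    - [-0.042, -0.12, 0]
    - [-0.054, -0.155, 0.005]
    - [-0.066, -0.19, 0.01]
    - [-0.074, -0.215, 0.014]
    - [-0.0774, -0.2234, 0.014]
    - [-0.0774, -0.2234, 0.014]
    - [-0.0774, -0.2234, 0.014]
  turn: [0, -0.02, -0.04, -0.06, -0.08, -0.096, -0.096, -0.096, -0.096, -0.096]

```text
time_s: 37.02
tcp_pos: [0.448, -0.1872, 0.1161]
eef_rot: [180.0, -0.1, 6.4]
contact_force: [0.8, -1.5, 0.3]
gripper_width: 0.0481
```

```bash
python3 -c "
from h import *
look('w21.png')"
```

```text
grip [ 449.  -190.1] [58.9 15.9] yaw 7.0 0.0515
t 37.07 pos [ 0.4481 -0.1877  0.1159] rot [ 1.8e+02 -1.0e-01  6.3e+00] q6 95.7 w 0.0485
MOVE [0.0004 0.0025 0.0919] turn -0.011 rows>= 2.2
```

View pics/w21.png

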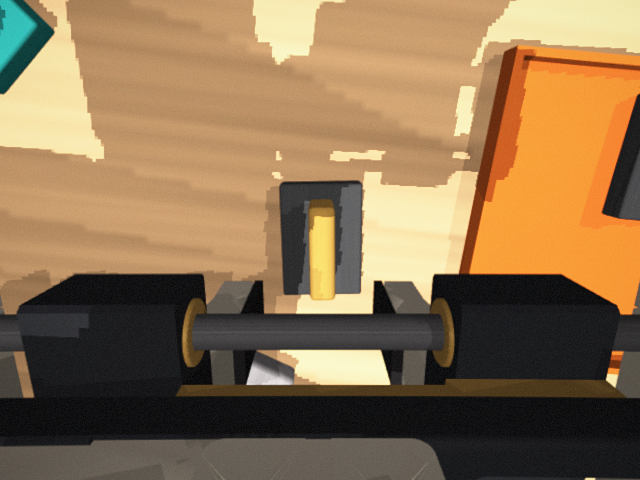

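The weight's grip is centred at (322,250). The brush at (270,370) lies behind the fingers.

Call:
servo_tool:
  grip: [-0.1, -0.1, -0.1, -0.1, 1, 1, 1, 1, 1, 1]
  translation:
    - [0.001, 0.002, 0.03]
    - [0.001, 0.002, 0.065]
    - [0.001, 0.002, 0.09]
    - [0.001, 0.002, 0.091]
    - [0.001, 0.002, 0.091]
    - [0.001, 0.002, 0.091]
    - [0.001, 0.002, 0.091]
    - [0.001, 0.002, 0.091]
    - [0.001, 0.002, 0.091]
    - [0.001, 0.002, 0.091]
  turn: [-0.01, -0.01, -0.01, -0.01, -0.01, -0.01, -0.01, -0.01, -0.01, -0.01]

```text
time_s: 37.9
tcp_pos: [0.449, -0.1893, 0.0249]
eef_rot: [180.0, -0.1, 6.8]
contact_force: [-0.6, 0.7, 5.9]
gripper_width: 0.0156
```

Call:
servo_tool:
  grip: [1, 1, 1, 1]
  translation:
    - [0, 0, 0]
    - [0, 0, 0]
    - [0, 0, 0]
    - [0, 0, -0.005]
  turn: [0, 0, 0, 0]

```text
time_s: 38.23
tcp_pos: [0.4476, -0.189, 0.0285]
eef_rot: [-180.0, 0.1, 6.8]
contact_force: [-0.1, -0.1, -7.0]
gripper_width: 0.0152
```

Call:
servo_tool:
  grip: [1, 1, 1, 1, 1, 1, 1]
  translation:
    - [0, 0, -0.02]
    - [0, 0, -0.05]
    - [0, 0, -0.075]
    - [0, 0, -0.09]
    - [0, 0, -0.095]
    - [0, 0, -0.095]
    - [0, 0, -0.095]
  turn: [0, 0, 0, 0, 0, 0, 0]

```text
time_s: 38.82
tcp_pos: [0.4473, -0.1889, 0.1228]
eef_rot: [-179.9, 0.1, 6.8]
contact_force: [-0.5, 0.4, -7.6]
gripper_width: 0.0158
```

```bash
python3 -c "
from h import *
tray(-.048,.030,.12)"
```

```text
t 38.82 pos [ 0.4473 -0.1889  0.1228] rot [-1.799e+02  1.000e-01  6.800e+00] q6 96.5 w 0.0158
MOVE [-0.037   0.1534  0.0027] turn 0.106 rows>= 3.8
```

Call:
servo_tool:
  grip: [1, 1, 1, 1, 1, 1, 1, 1, 1]
  translation:
    - [-0.004, 0.018, 0]
    - [-0.012, 0.05, 0]
    - [-0.02, 0.085, 0]
    - [-0.028, 0.118, 0]
    - [-0.034, 0.143, 0]
    - [-0.037, 0.1534, 0]
    - [-0.037, 0.1534, 0]
    - [-0.037, 0.1534, 0]
    - [-0.037, 0.1534, 0]
  turn: [0.02, 0.05, 0.08, 0.106, 0.106, 0.106, 0.106, 0.106, 0.106]

```text
time_s: 39.57
tcp_pos: [0.429, -0.345, 0.1225]
eef_rot: [-179.9, 0.1, 0.7]
contact_force: [-0.7, 0.7, -7.2]
gripper_width: 0.0156
```

```bash
python3 -c "
from h import *
tray(-.048,.030,.0315)"
```

```text
t 39.57 pos [ 0.429  -0.345   0.1225] rot [-1.799e+02  1.000e-01  7.000e-01] q6 109.2 w 0.0156
MOVE [-0.0002  0.0007  0.091 ] turn 0.001 rows>= 2.2
```

Call:
servo_tool:
  grip: [1, 1, 1, 1, 1, 1, 1]
  translation:
    - [0, 0, 0.03]
    - [0, 0, 0.06]
    - [0, 0, 0.08]
    - [0, 0, 0.088]
    - [0, 0, 0.092]
    - [0, 0, 0.092]
    - [0, 0, 0.092]
  turn: [0, 0, 0, 0, 0, 0, 0]

```text
time_s: 40.15
tcp_pos: [0.4309, -0.3459, 0.0329]
eef_rot: [180.0, -0.1, 0.8]
contact_force: [-0.2, -0.3, -5.8]
gripper_width: 0.0156
```

Call:
servo_tool:
  grip: [0.3, 0.3, 0.3, 0.3, 0.3, 0.3, 0.3, 0.3]
  translation:
    - [0, 0, 0]
    - [0, 0, 0]
    - [0, 0, 0]
    - [0, 0, 0]
    - [0, 0, -0.01]
    - [0, 0, -0.04]
    - [0, 0, -0.08]
    - [0, 0, -0.12]
  turn: [0, 0, 0, 0, 0, 0, 0, 0]

```text
time_s: 40.82
tcp_pos: [0.429, -0.3457, 0.1537]
eef_rot: [-180.0, 0.1, 0.8]
contact_force: [1.8, -0.3, -0.5]
gripper_width: 0.0305
```

Call:
servo_tool:
  grip: [0.3, 0.3, 0.3, 0.3, 0.3, 0.3, 0.3, 0.3, 0.3]
  translation:
    - [0, -0.02, -0.02]
    - [0, -0.05, -0.04]
    - [0, -0.08, -0.06]
    - [0, -0.11, -0.06]
    - [0, -0.14, -0.06]
    - [0, -0.17, -0.06]
    - [0, -0.19, -0.06]
    - [0, -0.2, -0.06]
    - [0, -0.2, -0.06]
  turn: [0, 0, 0, 0, 0, 0, 0, 0, 0]

```text
time_s: 41.57
tcp_pos: [0.4273, -0.1446, 0.213]
eef_rot: [-180.0, -0.1, 0.9]
contact_force: [0.1, -0.8, -0.2]
gripper_width: 0.0306
```

```bash
python3 - <<'E'
from h import *
C=cam('top');p,d=capture('top'); cv2.imwrite('pics/t22.png',p); crop(p,410,215,90,110,6,'c22.png'); X=cloud('top',d,C)
s,ds=capture('scene'); cv2.imwrite('pics/s22.png',s); crop(s,290,230,190,180,3.3,'s22c.png')
go(.45,-.2,.3,0)
for lab,(c,yaw,x,y,z) in {'tray1':(TC,TY,.048,-.036,.057),'tray2':(TC,TY,-.048,.03,.057)}.items():
    u,v=proj('top',[[*loc(c,yaw,x,y),z]],C)[0].round().astype(int); S=X[v-18:v+18,u-14:u+14].reshape(-1,3); G=S[S[:,2]>.045]; print(lab,len(G),np.median(G[:,2]),cv2.minAreaRect((G[:,:2]*1000).astype(np.float32)))
for x,y in((-.047,.034),(.047,.034),(-.047,-.034)):
    u,v=proj('top',[[*loc(PC,PY,x,y),.13]],C)[0].round().astype(int); S=X[v-14:v+14,u-10:u+10].reshape(-1,3); G=S[S[:,2]>.12]; print(len(G),np.percentile(G[:,2],[10,50,90]).round(4))
E
```

```text
t 41.67 pos [ 0.4274 -0.146   0.2125] rot [180.   -0.    0.8] q6 84.5 w 0.031
MOVE [ 0.0219  0.0543 -0.0875] turn 0.014 rows>= 2.5
tray1 161 0.05623396324226415 ((527.8397827148438, -406.17181396484375), (59.505516052246094, 18.030574798583984), 0.1788558065891266)
tray2 659 0.654374175589102 ((418.6912841796875, -174.3629150390625), (51.04604721069336, 33.009559631347656), 0.4830893278121948)
132 [0.1265 0.1295 0.1327]
166 [0.1255 0.1294 0.1324]
163 [0.1253 0.1291 0.1327]
```

View pics/t22.png

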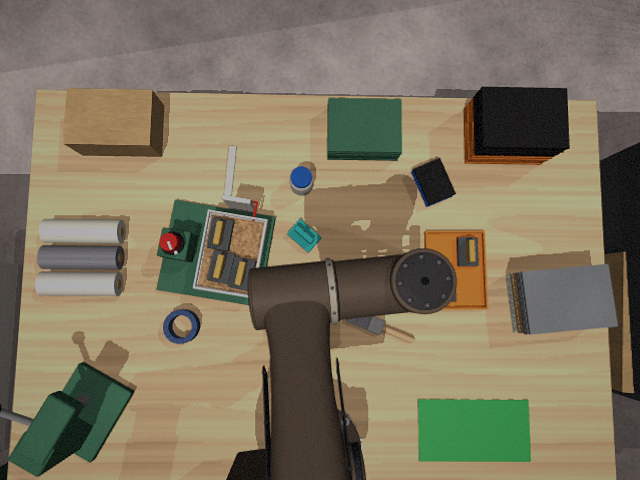

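View pics/s22c.png

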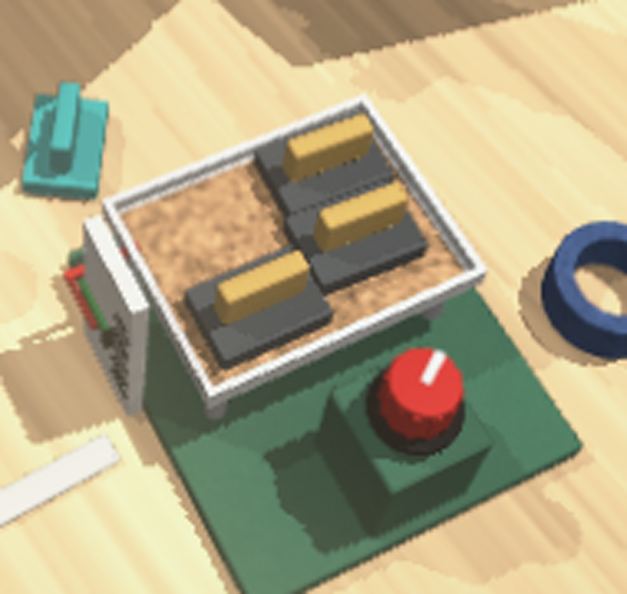

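View pics/c22.png

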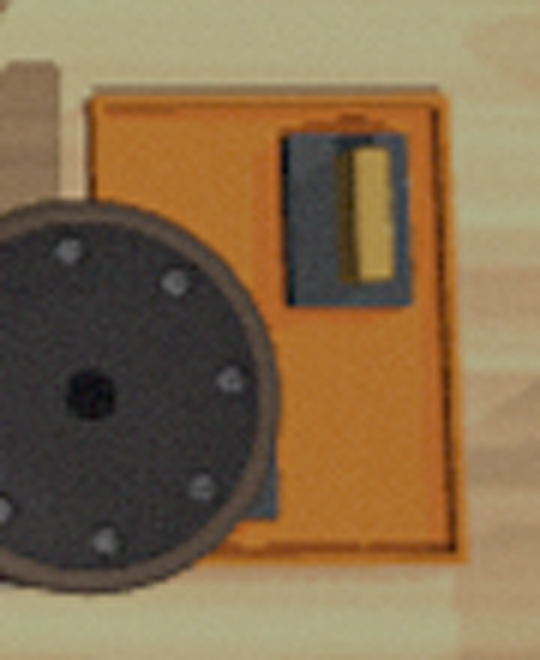

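All three pan weights still stand flat. One was knocked about 2 cm inside the pan (the announced disturbance) and needs no mending. I move the arm aside to see the second tray weight.

Call:
servo_tool:
  grip: [0.3, 0.3, 0.3, 0.3, 0.3, 0.3, 0.3, 0.3, 0.3]
  translation:
    - [0.01, -0.02, -0.01]
    - [0.02, -0.05, -0.03]
    - [0.03, -0.08, -0.04]
    - [0.04, -0.11, -0.05]
    - [0.05, -0.14, -0.06]
    - [0.06, -0.17, -0.06]
    - [0.06, -0.19, -0.06]
    - [0.06, -0.2, -0.06]
    - [0.06, -0.2, -0.06]
  turn: [0, 0, 0, 0, 0, 0, 0, 0, 0]

```text
time_s: 42.42
tcp_pos: [0.4849, 0.0554, 0.2716]
eef_rot: [180.0, 0.0, 0.8]
contact_force: [0.2, -0.3, -0.7]
gripper_width: 0.0308
```

```bash
python3 - <<'E'
from h import *
C=cam('top');p,d=capture('top'); crop(p,410,215,90,110,6,'c23.png'); X=cloud('top',d,C)
s,ds=capture('scene'); crop(s,300,280,50,80,7,'s23b.png'); cv2.imwrite('pics/s23.png',s)
u,v=proj('top',[[*loc(TC,TY,-.048,.03),.057]],C)[0].round().astype(int); S=X[v-18:v+18,u-14:u+14].reshape(-1,3); G=S[S[:,2]>.045]; print(len(G),np.percentile(G[:,2],[10,50,90]),cv2.minAreaRect((G[:,:2]*1000).astype(np.float32)))
print(r.get_state()['contact_force'])
E
```

```text
159 [0.04984668 0.05700241 0.0609209 ] ((431.3620300292969, -342.44146728515625), (17.15716552734375, 58.27576446533203), 89.36225891113281)
[ 0.21675511 -0.5608265  -0.23693703]
```

View pics/s23.png

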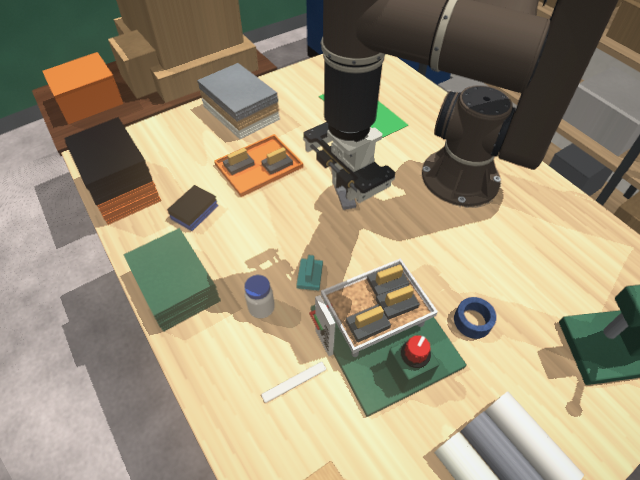

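View pics/s23b.png

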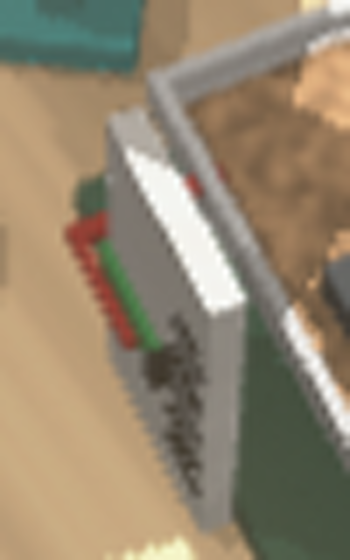

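View pics/c23.png

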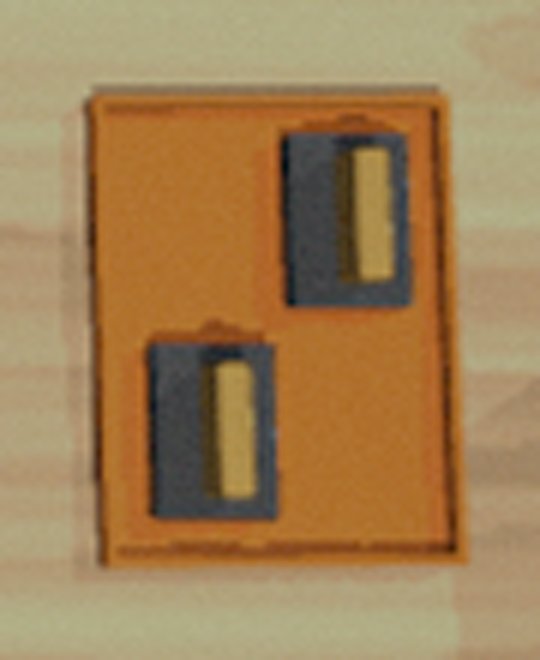

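Both spare weights lie flat in the tray and the pointer is unchanged, in front of the band. The screw is home and the other things are where they were, so I hand the job in.

```bash
python3 -c "
from h import *
print(order.close_job(), r.get_state()['time_s'])"
```

```text
the job is handed in; nothing more can be done
the job is handed in; nothing more can be done
```

I handed the job in at about 42.5 s with everything the task asked for in place. No verdict came back.

- **Weights on the plate:** Three weights are on it. In the wrist view after the third, the pointer was at z ≈ 0.0785 against a band centre of about 0.078. My last scene picture showed it unchanged.
- **Lock screw:** I pushed it in and turned it clockwise. The knob top dropped 15 mm and its white line shows about 2.5 rad of turn. It stayed in when let go.
- **Unused weights:** The other two of the five weights present stand flat in the orange tray.
- **Other things on the bench:** The jar, reel, boards, brush, bone folder and turquoise look-alike looked unmoved in the last pictures.

Three things did not go to plan or did not agree:
- **First grasp:** I lifted before the slow fingers had closed. That turned the weight slightly, and the second try held.
- **Knocked weight:** One weight on the plate shifted about 2 cm in the pan while the arm was elsewhere. It still stands flat, so I left it.
- **Band height:** My first wrist picture, taken while the arm was still settling, read the band about 1 cm lower than later ones. I used the settled readings.

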